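Set up the tile jig on the print bed

ROBOT

A 6-joint arm with a two-finger parallel gripper is mounted at the origin on the work surface. World frame = base frame: x ahead of the robot, y to its left, z up, the work surface at z = 0. Lengths are in mm, angles in rad, forces in N, time in s.
With the tool pointing down it reaches from about 350 to 850 mm from the base axis. Payload 8.1 kg.
Tool frame: the origin (TCP) lies on the mounting face of the last link; the fingertips stand 173 mm ahead of it and the grasp point (between the pads) lies 155 mm ahead of it; y points along the fingers, x is the direction in which the jaws open and shut, and the axes are right-handed (so a half turn about y gives the same grasp; the last joint's range is limited). The gripper opens to 85 mm and grips with 20 to 120 N. Pads are 22 mm wide; open, the fingers measure 114 mm over their backs; the gripper's body (76 mm by 85 mm) begins 54 mm behind the grasp point. The pads swing forward as they close: fully open they stand 13 mm farther back than shut.
Start: joints at [1.183, 0.13, 1.488, -0, 1.523, -0.085], TCP at [178.895, 572.716, 404.692] pointing down, gripper open.
Joint ranges: [-2.96, 2.96], [-0.89, 2.26], [0.02, 2.5], [-1.34, 4.48], [0, 2.73], [-2.66, 2.66]. Speed limits (rad/s): [2.39, 2.39, 2.79, 3.14, 3.14, 3.14].

INTERFACE

Orientations are given as [roll, pitch, yaw] about the fixed x, y, z axes, in that order (R = Rz(yaw) Ry(pitch) Rx(roll)).
In Python, from station import read_state, snapshot, camera_model, sign_off gives the robot as it stands.
- The arm moves only by the tool play_rows, never from a script. Its argument "deltas" is a list of rows, each a list of 3 entries, a list of its own where there are three numbers: the closure in counts, from 0 (fully open) to 255 (shut), then the shift along the tool's x, y, z in m, then the turn, a rotation vector about the tool's x, y, z in rad. In form: [[jaw, [x, y, z], [ax, ay, az]], ...]. A call has 1 to 8 rows; each row is the pose to reach, as a shift and turn from the pose measured when the call began, along the tool's axes at that moment; what a row does not reach only later rows make up. A row lasts 1/10 s, in which the tool goes at most 50 mm and 8.59 degrees, less where a joint would pass 70% of its speed; a pose out of reach is approached as far as the arm can. A call with a gripper value outside its range is refused whole. The fingers move at their own pace and stop on an object; "newtons" is the grip in N (left out, the last holds). Time passes only in rows, so rows that repeat a pose let the fingers close. It gives the time, the measured TCP pose, the force and the opening at its end, in the units of the state.
- read_state(): the state, without advancing time (a new reading comes with each control period).
- snapshot(name): name is "scene" or "side" or "wrist"; returns the picture (480x640x3 uint8, red, green, blue); there is no depth.
- camera_model(name): a dict with "fov_y" (degrees; the focal length in pixels is half the picture's height over the tangent of half this angle, whatever the lens; pixels are square), "cx", "cy" (the principal point, pixels), "R" (3x3) and "t" (3): a world point X has camera coordinates R X + t. Camera axes: x right, y down, z forward; pixel columns grow to the right and rows downward; lengths in mm; the calibration is good to about 2 mm. A picture is of the moment at which its call begins: read the wrist's pose just before it. camera_model takes no time and is no camera call; for the wrist camera it gives the pose at the moment of the call.
- sign_off(): hands the job in, once; it reports no verdict.
The state is a dict: "time": time; "joint_pos": joint angles; "dq": joint speeds; "joint_torque": joint torques, N m; "tcp_pos": TCP position; "eef_rot": TCP orientation; "ft_force": force on the tool from outside, world axes, zero at the start; "torque": the same for the moment, N m; "finger_gap": finger opening in mm.
Only numpy, scipy, OpenCV 4.12 (cv2) and the standard library are available. Lean on these libraries where they do the work, as an engineer would, in place of code of your own. Each camera call takes 0.05 s, during which the arm holds its last target.

TASK

Swing the lid of the case fully back so that it stays open by itself, lift out the jig plate and fit it over the two pins of the bed tray so that it sits flush. Then lay every tile flat on the plate, one to each outlined square (any of them), square to the red rib and pushed up against it, and shut the empty case. Leave the ink bottles standing and the tape roll where it is.

Things in the scene. Friction and masses are not known exactly. Their poses are not given: they have to be found in the camera images.
- lid (a joint): angle of the case's hinged lid: 0 shut, grows as the lid opens upward, 1.8 at its stop. Weighs 350 g; the hinge is free but damped. Left alone below about 1.35 it sinks shut, beyond about 1.45 it falls back on to its stop and stays open
- case_mid (a point): middle of the case's mouth (its rim, 45 mm above the table). Black fixed clamshell case, 166 mm along its x, 248 mm along its y, walls 6 mm, inner floor 6 mm above the table; x axis points from the tab side (front, nearer the robot) to the hinge side, z up
- lid_hinge (a point): on the hinge line, in its middle, along the lid's far edge (83 mm along case x from case_mid, at rim height). The frame turns with the lid; its y axis is the hinge axis, its x axis points from the lid's front edge to the hinge. The blue lid is 166 mm from hinge to front edge, 248 mm wide, 24 mm deep
- lid_tab (a point): grip point on the orange pull tab in the middle of the lid's front edge: 194 mm from the hinge line along the lid's -x, 11 mm off the rim plane (lid z), 28 mm beyond the front edge. The tab sticks out 40 mm, is 24 mm wide (along the hinge axis) and 10 mm thick; pinched across its width it can turn between the fingers as the lid swings. Frame turns with the lid
- plate_grip (a point): centre of the red rib of the jig plate, 24 mm above the plate's underside. The rib, 12 mm wide (x), 150 mm long (y) and 24 mm high, stands on the middle of the grey plate, 140 mm (x) by 220 mm (y) by 12 mm thick, 450 g in all. Starts inside the shut case, on its floor; either way round fits the pins
- plate_top (a point): centre of the plate's top face (at the foot of the rib, 12 mm below plate_grip). 11 mm through-holes at y = +95 and -95 mm, in line with the rib. Four yellow-outlined squares, two on each side of the rib, centred at y = +40 and -40 mm: a tile pushed against the rib has its centre at x = +26 or -26 mm
- bed_mid (a point): centre of the top face of the fixed aluminium bed tray, 200 mm (x) by 270 mm (y), top 18 mm above the table. Two brass locating pins at y = +95 and -95 mm, 8 mm thick, 11 mm high with tapered tips. With the plate flush on the bed plate_grip is 24 mm above this point
- tape_mid (a point): bystander: yellow tape roll lying flat, 52 mm across, 18 mm high; centre
- ink_cyan: bystander: white ink bottle with a blue band, 44 mm across, 110 mm high, standing; origin under its middle
- ink_red: bystander: white ink bottle with a red band, 44 mm across, 110 mm high, standing; origin under its middle
- tile1_mid (a point): centre of a white ceramic tile blank, 40 mm square, 12 mm thick, 45 g, lying flat on the table at first; two to four are there. Axes along its edges, z up
- tile2_mid (a point): centre of a white ceramic tile blank, 40 mm square, 12 mm thick, 45 g, lying flat on the table at first; two to four are there. Axes along its edges, z up
- tile3_mid (a point): centre of a white ceramic tile blank, 40 mm square, 12 mm thick, 45 g, lying flat on the table at first; two to four are there. Axes along its edges, z up
- tile4_mid (a point): centre of a white ceramic tile blank, 40 mm square, 12 mm thick, 45 g, lying flat on the table at first; two to four are there. Axes along its edges, z up
Things that resemble listed ones, but are neither listed nor needed, are in the scene too. Leave any black, orange or turquoise look-alike of the part that bears tile3_mid alone.

How it is judged:
By the outcome, as a careful person would: the job done as asked, in the order asked, and still so for the second after the job is handed in, with the robot touching nothing.
Of tile1, tile2, tile3, tile4 only 2 to 4 are there at a start; the rules pass over those that are not, and their reading is None.
At some moment in a run one of tile1, tile2, tile3, tile4 may be knocked a few centimetres aside while the robot is not near it.
It also fails if it takes over 210 s, if anything falls off the work surface, if the arm or the gripper's body presses on something with over 40 N, if the wrist force passes 120 N, or if a joint passes its speed limit or range.

## Working session

There is one attempt and no reset: what is moved stays moved. The work goes in short steps, Python scripts to look and compute and a tool call to move; the robot and the scene stay as the last step left them, time stands still between calls to the robot, and variables do not carry over. Pictures are saved under pics/ and viewed, and the job is handed in when it is done.

Besides the shell and the picture viewer there is one more tool, called as name([rows], argument=value, ...), one row to a line, values as JSON. play_rows: Moves the arm, as the interface text tells. Its arguments: {"type":"object","properties":{"deltas":{"type":"array","items":{"type":"array"}},"newtons":{"type":"number"}},"required":["deltas"]}

```bash
ls; mkdir -p pics
cat > look.py <<'E'
import sys,cv2
from station import *
import numpy as np
def snap(n,f):
    im=snapshot(n); cv2.imwrite(f'pics/{f}.png',im[:,:,::-1]); return im
E
python3 - <<'E'
from look import *
print(read_state())
for n in ['scene','side','wrist']:
    m=camera_model(n); print(n,m)
    snap(n,n+'0')
E
```

```text
pics
{'time': 0.0, 'joint_pos': array([ 1.18259690e+00,  1.31165785e-01,  1.48927325e+00,  8.09475822e-06,
        1.52297965e+00, -8.54067940e-02]), 'dq': array([-6.61969360e-04,  1.64777163e-03,  3.22206603e-06,  1.35347725e-04,
        1.87419523e-04,  1.01032191e-04]), 'joint_torque': array([-1.41952998e-03, -5.69399714e+01, -5.00551558e+01, -4.97617439e-04,
        1.50327216e-02, -3.68402183e-06]), 'tcp_pos': array([178.80818468, 572.50237375, 403.64468008]), 'eef_rot': array([-1.57063251,  0.00181869,  1.26800344]), 'ft_force': array([-0.21265913, -0.38350909, -0.13677358]), 'torque': array([-0.00117289,  0.04595593,  0.00224839]), 'finger_gap': 85.15494986297787}
scene {'fov_y': 57.315457335236225, 'cx': 322.9186576106837, 'cy': 235.24880804296376, 'R': array([[-0.03365281,  0.99937664, -0.01066818],
       [ 0.58233126,  0.01093197, -0.81287809],
       [-0.81225476, -0.03356805, -0.58233616]]), 't': array([   7.06493979, -271.48560059, 1469.28054641])}
side {'fov_y': 45.135631157671654, 'cx': 320.57866001334145, 'cy': 232.40231708431298, 'R': array([[ 0.92012447, -0.39162258, -0.00164884],
       [-0.27774711, -0.64959219, -0.70773337],
       [ 0.27609329,  0.65166076, -0.70647771]]), 't': array([-502.15381104,  201.89119209,  906.87919048])}
wrist {'fov_y': 69.2229204051222, 'cx': 314.9773254837555, 'cy': 239.7774989455546, 'R': array([[ 0.29836447,  0.95445004, -0.00193853],
       [ 0.9064077 , -0.28270882,  0.31384839],
       [ 0.29900457, -0.0953983 , -0.94947113]]), 't': array([-598.96923475,  -41.74191853,  380.29463524])}
```

View pics/scene0.png

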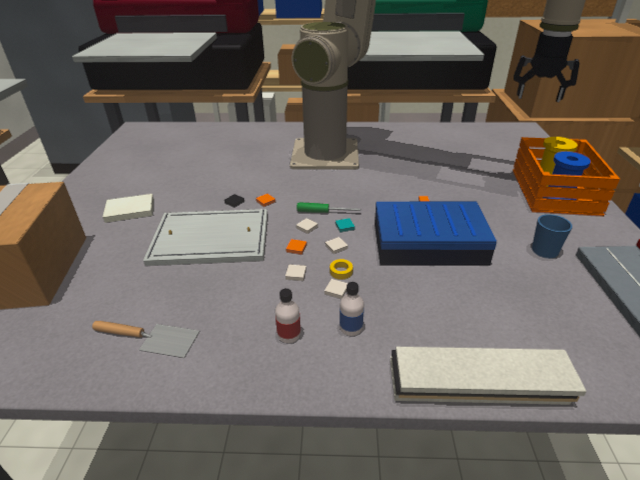

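View pics/side0.png

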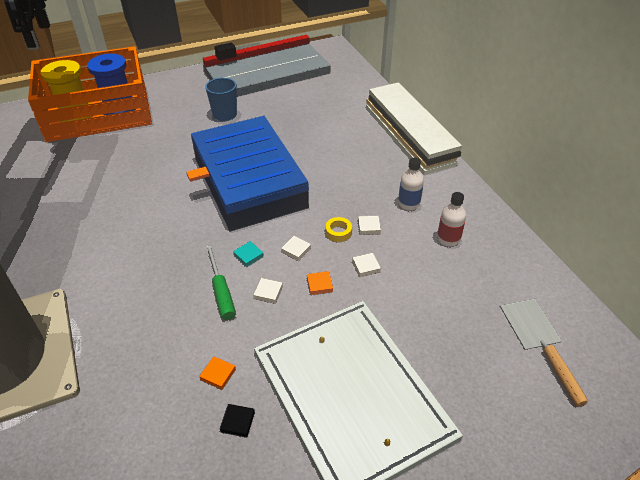

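View pics/wrist0.png

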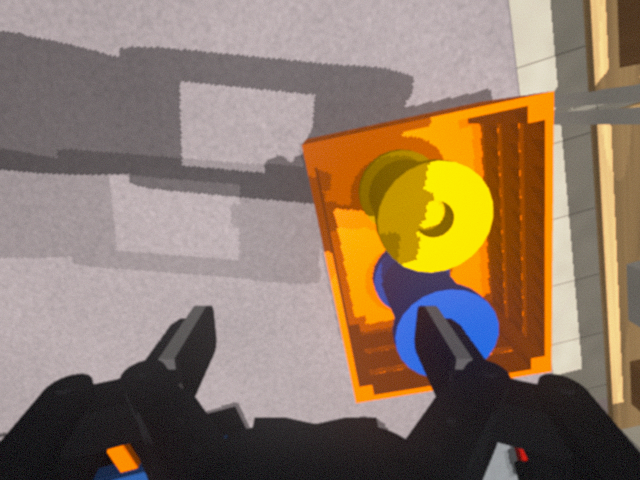

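```bash
cat >> look.py <<'E'
def K(m):
    f=240/np.tan(np.radians(m['fov_y'])/2); return f
def ray(m,px):
    px=np.atleast_2d(np.asarray(px,float)); f=K(m)
    d=np.c_[(px[:,0]-m['cx'])/f,(px[:,1]-m['cy'])/f,np.ones(len(px))]
    R=np.array(m['R']);t=np.array(m['t'])
    return -R.T@t, d@R
def cast(m,px,z):
    o,d=ray(m,px); return o+d*((z-o[2])/d[:,2])[:,None]
def proj(m,X):
    c=np.atleast_2d(X)@np.array(m['R']).T+np.array(m['t']); f=K(m)
    return np.c_[c[:,0]/c[:,2]*f+m['cx'],c[:,1]/c[:,2]*f+m['cy']]
def blobs(mask,amin=40,amax=1e9):
    cs,_=cv2.findContours(mask.astype(np.uint8),cv2.RETR_EXTERNAL,cv2.CHAIN_APPROX_NONE)
    return [c[:,0] for c in cs if amin<cv2.contourArea(c)<amax]
def rect(m,c,z):
    P=cast(m,c,z)[:,:2].astype(np.float32); (cx,cy),(w,h),a=cv2.minAreaRect(P)
    return np.round([cx,cy,w,h,a],1)
def load(f): return cv2.imread(f'pics/{f}.png')
def hsv(im): return cv2.cvtColor(im,cv2.COLOR_BGR2HSV).astype(int)
E
python3 - <<'E'
from look import *
for n in ['scene','side']:
    m=camera_model(n); im=load(n+'0'); H=hsv(im); h,s,v=H[...,0],H[...,1],H[...,2]
    print(n)
    print('white'); 
    for c in blobs((s<30)&(v>205),60,900):
        print(c.mean(0).round(),rect(m,c,12))
    print('orange/tab')
    for c in blobs((h>5)&(h<16)&(s>180)&(v>130),15,2000): print(c.mean(0).round(),rect(m,c,12),rect(m,c,61)[:4])
    print('yellow')
    for c in blobs((h>20)&(h<33)&(s>150)&(v>100),30,2000): print(c.mean(0).round(),rect(m,c,18))
    print('blue lid')
    for c in blobs((h>105)&(h<125)&(s>150)&(v>100),1500): print(c.mean(0).round(),rect(m,c,69))
    print('pins/brass')
    for c in blobs((h>10)&(h<25)&(s>100)&(v>80)&(v<200),3,100): print(c.mean(0).round(),cast(m,[c.mean(0)],24)[0].round(1))
    print('tilelike')
E
```

```text
scene
white
[126. 206.] [ 348.9 -527.3   85.9  115.6   17.3]
orange/tab
[296. 245.] [523.3 -52.6  38.4  40.6  77.2] [588.4 -44.9  35.3  37.4]
[582. 200.] [302.  704.3  14.7  61.9   8.4] [384.5 652.4  13.6  57. ]
[423. 198.] [301.7 279.1  21.4  24.6   0.9] [384.3 260.7  19.7  22.6]
[266. 198.] [ 310.8 -157.    40.    40.2   42.3] [ 392.7 -141.1   36.9   37.1]
[577. 166.] [ 29.2 776.2 218.  291.5  84.2] [133.3 718.7 200.9 268.6]
yellow
[341. 269.] [614.   53.5  64.4  48.4   1.2]
[551. 167.] [112.5 693.4  16.6 103.5  61.9]
[560. 144.] [-54.4 791.2 103.4 124.4  88.7]
blue lid
[433. 222.] [497.9 262.1 161.8 246.4   0.9]
pins/brass
[341. 265.] [611.4  53.9  24. ]
[292. 250.] [560.1 -59.3  24. ]
[170. 232.] [ 491.7 -362.4   24. ]
[262. 202.] [ 351.  -157.6   24. ]
[  1. 187.] [ 278.1 -920.7   24. ]
[  3. 131.] [ -128.3 -1176.6    24. ]
[566.  73.] [-870.5 1142.7   24. ]
[287.  47.] [-1431.5  -268.7    24. ]
tilelike
side
white
[267. 288.] [431.7 -34.8  38.   38.1  51.2]
[366. 262.] [614.5 -47.3  38.2  37.6  84.9]
[295. 246.] [512.7  40.9  37.5  36.8  32.8]
[369. 223.] [665.4  42.7  36.   39
[... 472 characters left out ...]
8  44.9  64.5  49.5  66.6]
[62. 77.] [172.8 838.2 175.3  95.3  84.3]
blue lid
[246. 162.] [492.9 258.4 166.3 252.6   0.9]
pins/brass
[634. 476.] [ 764.9 -531.7   24. ]
[387. 442.] [ 489.1 -364.6   24. ]
[205. 380.] [ 285.8 -174.5   24. ]
[222. 382.] [ 308.4 -187.4   24. ]
[322. 340.] [ 472.5 -175.9   24. ]
[338. 224.] [603.6  49.8  24. ]
[427. 166.] [847.8 137.2  24. ]
[422. 160.] [847.3 160.3  24. ]
[414. 152.] [846.7 190.3  24. ]
[405. 142.] [846.7 230.5  24. ]
[397. 132.] [847.  270.4  24. ]
[388. 123.] [845.6 309.8  24. ]
[135. 121.] [313.  544.8  24. ]
[379. 114.] [844.4 351.3  24. ]
[371. 104.] [845.2 398.1  24. ]
[132.  77.] [341.2 750.1  24. ]
[320.  37.] [868.1 759.4  24. ]
tilelike
```

```bash
cat >> look.py <<'E'
from scipy.spatial.transform import Rotation as Ro
def pose():
    s=read_state(); return np.array(s['tcp_pos']),Ro.from_euler('xyz',s['eef_rot']).as_matrix(),s
def to(grasp,yaw,fwd=155.):
    """print delta (m, rad) in tool axes for grasp point at given world pos, pointing down, tool x at yaw"""
    p,R,s=pose()
    Rt=Ro.from_euler('xyz',[-np.pi/2,0,yaw]).as_matrix()
    tgt=np.array(grasp,float)-Rt[:,1]*fwd
    d=R.T@(tgt-p)/1000; rv=Ro.from_matrix(R.T@Rt).as_rotvec()
    print('t',round(s['time'],2),'tcp',p.round(1),'eul',np.round(s['eef_rot'],3),'gap',round(s['finger_gap'],1),'F',np.round(s['ft_force'],1))
    print('delta',d.round(4).tolist(),rv.round(4).tolist())
E
python3 - <<'E'
from look import *
p,R,s=pose()
m=camera_model('wrist'); c=-m['R'].T@m['t']
print('cam in tool',(R.T@(c-p)).round(1),'axes', (R.T@m['R'].T).round(3))
m1=camera_model('scene');m2=camera_model('side')
def tri(a,b):
    o1,d1=ray(m1,a);o2,d2=ray(m2,b);A=np.c_[d1[0],-d2[0]];u=np.linalg.lstsq(A,o2-o1,rcond=None)[0]
    return (o1+u[0]*d1[0]+o2+u[1]*d2[0])/2, np.linalg.norm(o1+u[0]*d1[0]-o2-u[1]*d2[0])
# lid top corners? print tilt tab check
for z in (61,56): print(cast(m1,[[423,198]],z),cast(m2,[[198,173]],z))
to([384,258,150],1.587)
E
```

```text
cam in tool [-0.  30.7 79.6] axes [[ 1.    -0.    -0.   ]
 [ 0.    -0.314  0.949]
 [-0.    -0.949 -0.314]]
[[384.37615985 260.29724274  61.        ]] [[392.3553145  257.03889003  61.        ]]
[[375.9495363  262.17064719  56.        ]] [[393.21863541 263.36745236  56.        ]]
t 0.15 tcp [178.8 572.5 403.8] eul [-1.571  0.002  1.268] gap 85.4 F [ 0.7  0.  -0.5]
delta [-0.2389, 0.0991, -0.2896] [-0.0004, -0.319, -0.0015]
```

play_rows([
  [0,[-0.24,0.1,-0.29],[0,-0.319,0]],
  [0,[-0.24,0.1,-0.29],[0,-0.319,0]],
  [0,[-0.24,0.1,-0.29],[0,-0.319,0]],
  [0,[-0.24,0.1,-0.29],[0,-0.319,0]],
  [0,[-0.24,0.1,-0.29],[0,-0.319,0]],
  [0,[-0.24,0.1,-0.29],[0,-0.319,0]],
  [0,[-0.24,0.1,-0.29],[0,-0.319,0]],
  [0,[-0.24,0.1,-0.29],[0,-0.319,0]],
])

```text
time: 0.95
tcp_pos: [384.6, 254.6, 303.4]
eef_rot: [-1.57, 0.002, 1.587]
ft_force: [1.0, -0.7, -0.2]
finger_gap: 85.5
```

play_rows([
  [0,[0,0,0],[0,0,0]],
  [0,[0,0,0],[0,0,0]],
])

```text
time: 1.15
tcp_pos: [384.8, 253.8, 302.9]
eef_rot: [-1.569, 0.002, 1.584]
ft_force: [0.1, 0.4, -0.1]
finger_gap: 85.5
```

Run:
```python
from look import *
to([384,258,150],1.587)
np.save('w1.npy',camera_model('wrist'),allow_pickle=True)
snap('wrist','w1')
```

```text
t 1.15 tcp [384.8 253.8 302.9] eul [-1.569  0.002  1.584] gap 85.5 F [ 0.1  0.4 -0.1]
delta [0.0042, -0.0021, 0.0008] [-0.0019, -0.0035, -0.002]
```

View pics/w1.png

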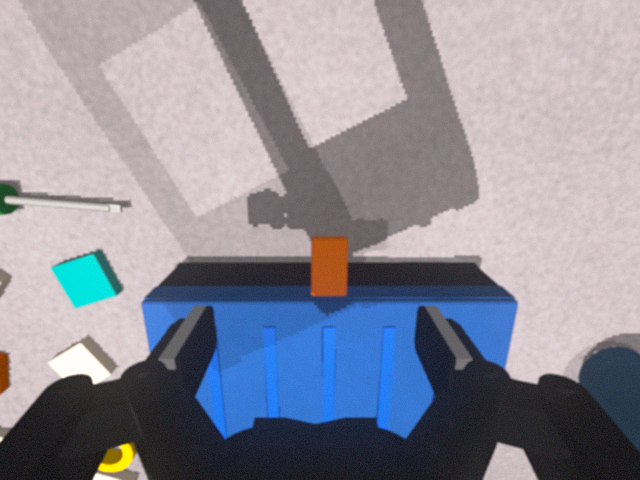

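Run:
```python
from look import *
m=np.load('w1.npy',allow_pickle=True).item(); im=load('w1'); H=hsv(im); h,s,v=H[...,0],H[...,1],H[...,2]
for c in blobs((h>3)&(h<18)&(s>180)&(v>100),500):
    if 250<c[:,0].mean()<400: print(c.min(0),c.max(0),rect(m,c,61)); 
# lid front edge line of top face, corners
print(cast(m,[[143,300],[517,300],[330,300]],69))
to([384,258,56],1.584)
```

```text
[311 237] [347 294] [392.7 262.2  40.3  23.7   0.8]
[[414.80079618 140.8954897   69.        ]
 [411.42533706 384.85026771  69.        ]
 [413.11070608 263.04348229  69.        ]]
t 1.2 tcp [384.5 254.7 303.4] eul [-1.570e+00  1.000e-03  1.585e+00] gap 85.4 F [0.3 0.2 0.1]
delta [0.0034, 0.0924, 0.0003] [-0.0013, 0.0013, -0.0014]
```

play_rows([
  [0,[0.0074,0.03,0],[0,0,0]],
  [0,[0.0074,0.06,0],[0,0,0]],
  [0,[0.0074,0.092,0],[0,0,0]],
  [0,[0.0074,0.092,0],[0,0,0]],
  [255,[0.0074,0.092,0],[0,0,0]],
  [255,[0.0074,0.092,0],[0,0,0]],
  [255,[0.0074,0.092,0],[0,0,0]],
  [255,[0.0074,0.092,0],[0,0,0]],
], newtons=40)

```text
time: 2.0
tcp_pos: [384.9, 262.4, 212.9]
eef_rot: [-1.572, 0.0, 1.585]
ft_force: [-0.1, -0.1, -0.8]
finger_gap: 28.0
```

play_rows([
  [255,[0,0,0],[0,0,0]],
  [255,[0,0,0],[0,0,0]],
  [255,[0,0,0],[0,0,0]],
])

```text
time: 2.3
tcp_pos: [384.9, 262.2, 213.0]
eef_rot: [-1.572, 0.001, 1.585]
ft_force: [-2.6, -2.7, 3.1]
finger_gap: 22.9
```

Run:
```python
from look import *
to([385,262,56],1.584)
t=np.arange(0,1.76,0.07); x=-194*np.cos(t)+11*np.sin(t)+194; z=194*np.sin(t)+11*np.cos(t)-11
for a,b,c in zip(t,x,z): print(round(a,2),round(b,1),round(c,1))
```

```text
t 2.3 tcp [384.9 262.2 213. ] eul [-1.572e+00  1.000e-03  1.585e+00] gap 22.9 F [-2.6 -2.7  3.1]
delta [-0.0002, 0.002, -0.0001] [0.0009, 0.0012, -0.0005]
0.0 0.0 0.0
0.07 1.2 13.5
0.14 3.4 27.0
0.21 6.6 40.2
0.28 10.6 53.2
0.35 15.5 65.9
0.42 21.3 78.1
0.49 28.0 90.0
0.56 35.5 101.4
0.63 43.7 112.2
0.7 52.7 122.4
0.77 62.4 131.9
0.84 72.7 140.8
0.91 83.6 148.9
0.98 95.1 156.2
1.05 107.0 162.8
1.12 119.4 168.4
1.19 132.1 173.2
1.26 145.1 177.1
1.33 158.4 180.0
1.4 171.9 182.0
1.47 185.4 183.1
1.54 199.0 183.2
1.61 212.6 182.4
1.68 226.1 180.6
1.75 239.4 177.9
```

play_rows([
  [255,[0,-0.0135,-0.001],[0,0,0]],
  [255,[0,-0.027,-0.0034],[0,0,0]],
  [255,[0,-0.04,-0.0066],[0,0,0]],
  [255,[0,-0.053,-0.0106],[0,0,0]],
  [255,[0,-0.066,-0.0155],[0,0,0]],
  [255,[0,-0.078,-0.0213],[0,0,0]],
  [255,[0,-0.09,-0.028],[0,0,0]],
  [255,[0,-0.1014,-0.0355],[0,0,0]],
])

```text
time: 3.1
tcp_pos: [420.8, 262.7, 315.2]
eef_rot: [-1.571, 0.001, 1.585]
ft_force: [4.4, 0.3, -7.0]
finger_gap: 23.3
```

Run:
```python
from look import *
p,R,s=pose(); print(p-[384.9,262.2,213],s['ft_force'],s['finger_gap'])
m=camera_model('side'); snap('side','s1')
```

```text
[ 35.87643282   0.54924728 102.22996933] [ 4.40137501  0.33346296 -7.00845928] 23.319979279999824
```

View pics/s1.png

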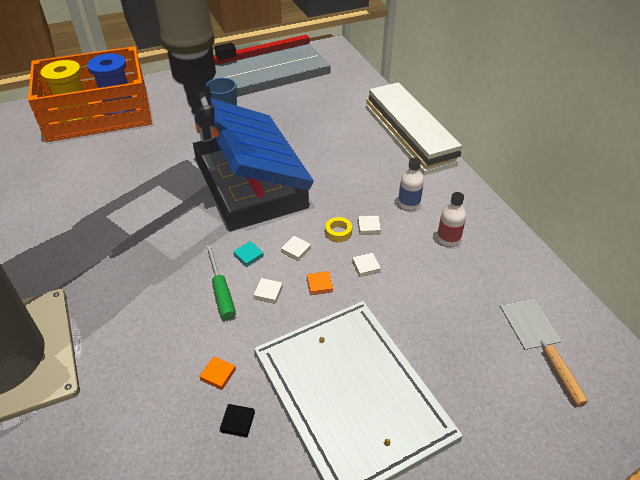

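play_rows([
  [255,[0,-0.01,-0.008],[0,0,0]],
  [255,[0,-0.02,-0.017],[0,0,0]],
  [255,[0,-0.03,-0.0265],[0,0,0]],
  [255,[0,-0.039,-0.037],[0,0,0]],
  [255,[0,-0.047,-0.048],[0,0,0]],
  [255,[0,-0.054,-0.059],[0,0,0]],
  [255,[0,-0.0605,-0.071],[0,0,0]],
  [255,[0,-0.066,-0.0835],[0,0,0]],
])

```text
time: 3.95
tcp_pos: [505.4, 264.0, 383.2]
eef_rot: [-1.571, 0.001, 1.585]
ft_force: [-0.2, -0.4, -5.3]
finger_gap: 23.1
```

play_rows([
  [255,[0,-0.005,-0.013],[0,0,0]],
  [255,[0,-0.009,-0.026],[0,0,0]],
  [255,[0,-0.012,-0.039],[0,0,0]],
  [255,[0,-0.014,-0.0525],[0,0,0]],
  [255,[0,-0.015,-0.066],[0,0,0]],
  [255,[0,-0.015,-0.0795],[0,0,0]],
  [255,[0,-0.0143,-0.093],[0,0,0]],
  [255,[0,-0.0125,-0.1065],[0,0,0]],
])

```text
time: 4.75
tcp_pos: [612.2, 265.6, 395.7]
eef_rot: [-1.569, 0.001, 1.585]
ft_force: [-1.5, -1.7, -1.9]
finger_gap: 22.8
```

Run:
```python
from look import *
p,R,s=pose(); print(p-[384.9,262.2,213],s['ft_force'],s['finger_gap'])
m=camera_model('side'); snap('side','s2')
```

```text
[227.34237035   3.40646142 182.7129171 ] [-1.50764474 -1.65495814 -1.88759956] 22.840246654712526
```

View pics/s2.png

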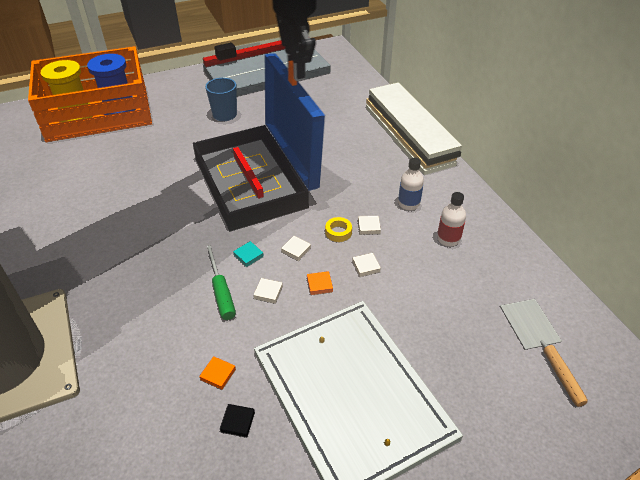

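Lid is at about 1.68. Go to 1.76, then release.

play_rows([
  [255,[0,0.0015,-0.0065],[0,0,0]],
  [255,[0,0.003,-0.013],[0,0,0]],
  [255,[0,0.0035,-0.015],[0,0,0]],
  [255,[0,0.0035,-0.015],[0,0,0]],
  [0,[0,0.0035,-0.015],[0,0,0]],
  [0,[0,0.0035,-0.015],[0,0,0]],
  [0,[0,0.0035,-0.015],[0,0,0]],
  [0,[0,0.0035,-0.015],[0,0,0]],
])

```text
time: 5.6
tcp_pos: [628.4, 265.8, 392.0]
eef_rot: [-1.571, -0.0, 1.585]
ft_force: [-0.1, -0.2, -0.1]
finger_gap: 79.4
```

play_rows([
  [0,[0,0,0],[0,0,0]],
  [0,[0,0,0],[0,0,0]],
  [0,[0,-0.04,0],[0,0,0]],
  [0,[0,-0.08,0],[0,0,0]],
  [0,[0,-0.08,0.05],[0,0,0]],
  [0,[0,-0.08,0.1],[0,0,0]],
  [0,[0,-0.08,0.15],[0,0,0]],
  [0,[0,-0.08,0.17],[0,0,0]],
])

```text
time: 6.4
tcp_pos: [455.2, 263.4, 471.8]
eef_rot: [-1.57, -0.0, 1.586]
ft_force: [-0.0, 0.6, 0.6]
finger_gap: 85.6
```

Run:
```python
from look import *
to([496,200,220],0.014); to([496,200,220],0.014+np.pi)
print(read_state()['joint_pos'])
```

```text
t 6.4 tcp [455.2 263.4 471.8] eul [-1.57  -0.     1.586] gap 85.6 F [-0.   0.6  0.6]
delta [-0.0641, 0.0968, -0.0399] [-0.0008, 1.5721, -0.0005]
t 6.4 tcp [455.2 263.4 471.8] eul [-1.57  -0.     1.586] gap 85.6 F [-0.   0.6  0.6]
delta [-0.0641, 0.0968, -0.0399] [-0.0005, -1.5695, 0.0008]
[ 4.26928972e-01 -8.90111854e-02  1.58938729e+00  5.00335095e-04
  1.64190446e+00 -1.15913859e+00]
```

play_rows([
  [0,[0.017,0.042,-0.041],[0,1.572,0]],
  [0,[0.017,0.042,-0.041],[0,1.572,0]],
  [0,[0.017,0.042,-0.041],[0,1.572,0]],
  [0,[0.017,0.042,-0.041],[0,1.572,0]],
  [0,[0.017,0.042,-0.041],[0,1.572,0]],
  [0,[0.017,0.042,-0.041],[0,1.572,0]],
  [0,[0.017,0.042,-0.041],[0,1.572,0]],
  [0,[0.017,0.042,-0.041],[0,1.572,0]],
])

```text
time: 7.2
tcp_pos: [495.9, 281.1, 429.9]
eef_rot: [-1.571, 0.0, 0.379]
ft_force: [0.2, -0.0, 0.3]
finger_gap: 85.4
```

Run:
```python
from look import *
to([496,280,275],0.014)
```

```text
t 7.2 tcp [495.9 281.1 429.9] eul [-1.571  0.     0.379] gap 85.4 F [ 0.2 -0.   0.3]
delta [-0.0003, -0.0001, -0.0011] [-0.0002, 0.3647, -0.0004]
```

play_rows([
  [0,[0,0,0],[0,0.365,0]],
  [0,[0,0,0],[0,0.365,0]],
  [0,[0,0,0],[0,0.365,0]],
  [0,[0,0,0],[0,0.365,0]],
  [0,[0,0,0],[0,0.365,0]],
])

```text
time: 7.7
tcp_pos: [495.8, 281.1, 430.0]
eef_rot: [-1.571, 0.0, 0.016]
ft_force: [-0.4, -0.4, 0.1]
finger_gap: 85.5
```

Run:
```python
from look import *
to([496,280,275],0.014)
np.save('w2.npy',camera_model('wrist'),allow_pickle=True)
snap('wrist','w2')
```

```text
t 7.7 tcp [495.8 281.1 430. ] eul [-1.571  0.     0.016] gap 85.5 F [-0.4 -0.4  0.1]
delta [0.0001, 0.0, -0.0011] [-0.0001, 0.0022, -0.0003]
```

View pics/w2.png

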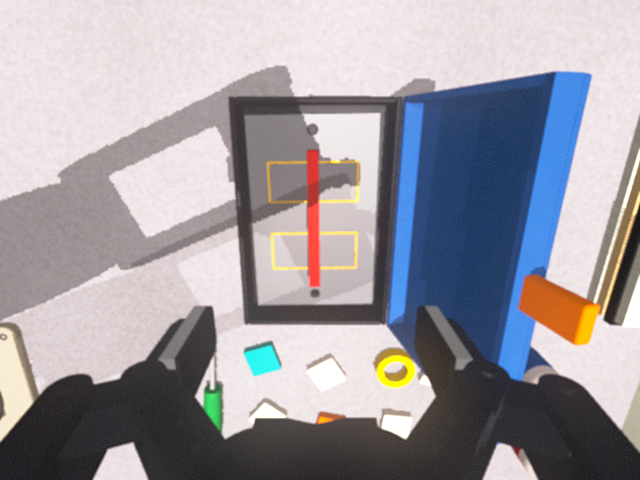

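```bash
python3 - <<'E'
from look import *
m=np.load('w2.npy',allow_pickle=True).item(); im=load('w2'); H=hsv(im); h,s,v=H[...,0],H[...,1],H[...,2]
for c in blobs(((h<6)|(h>174))&(s>180)&(v>90),500):
    print(c.min(0),c.max(0),rect(m,c,42),rect(m,c,18))
for y0,x0 in ((129,312),(293,315)):
    g=v[y0-12:y0+13,x0-12:x0+13]; mk=g<g.min()+35
    for c in blobs(mk,5): 
        q=c.mean(0)+[x0-12,y0-12]; print(q,len(c),cast(m,[q],18)[0].round(1), rect(m,c+[x0-12,y0-12],18))
E
python3 -c "
import cv2
im=cv2.imread('pics/w2.png')[85:335,220:420]
cv2.imwrite('pics/w2c.png',cv2.resize(im,None,fx=2.3,fy=2.3,interpolation=0))"
```

```text
[308 151] [318 285] [494.7 262.9  10.2 147.3   1.5] [494.7 256.3  10.9 157.1   1.5]
[311.69047619 129.85714286] 42 [492.1 356.2  18. ] [491.4 355.6  10.5   9.    1. ]
[314.61111111 292.77777778] 18 [498.1 167.4  18. ] [498.  167.7   8.5   6.7   0.9]
```

View pics/w2c.png

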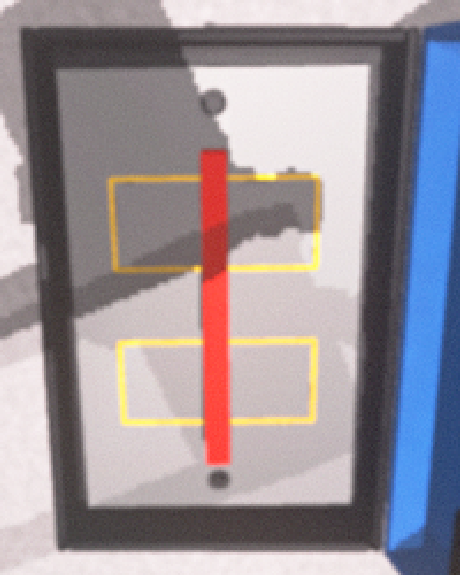

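play_rows([
  [0,[-0.001,0.04,-0.0188],[0,-0.011,0]],
  [0,[-0.001,0.08,-0.0188],[0,-0.011,0]],
  [0,[-0.001,0.12,-0.0188],[0,-0.011,0]],
  [0,[-0.001,0.16,-0.0188],[0,-0.011,0]],
  [0,[-0.001,0.19,-0.0188],[0,-0.011,0]],
  [0,[-0.001,0.21,-0.0188],[0,-0.011,0]],
  [0,[-0.001,0.225,-0.0188],[0,-0.011,0]],
  [0,[-0.001,0.225,-0.0188],[0,-0.011,0]],
])

```text
time: 8.55
tcp_pos: [494.1, 261.9, 202.7]
eef_rot: [-1.572, 0.004, 0.028]
ft_force: [-1.1, 0.1, 0.6]
finger_gap: 85.4
```

Run:
```python
from look import *
to([494.9,262.3,39],0.027)
```

```text
t 8.55 tcp [494.1 261.9 202.7] eul [-1.572  0.004  0.028] gap 85.4 F [-1.1  0.1  0.6]
delta [0.0008, 0.0087, 0.0004] [0.0013, 0.0009, -0.004]
```

play_rows([
  [0,[0.0008,0.0087,0.0004],[0,0,-0.004]],
  [0,[0.0008,0.0087,0.0004],[0,0,-0.004]],
  [255,[0.0008,0.0087,0.0004],[0,0,-0.004]],
  [255,[0.0008,0.0087,0.0004],[0,0,-0.004]],
  [255,[0.0008,0.0087,0.0004],[0,0,-0.004]],
  [255,[0.0008,0.0087,0.0004],[0,0,-0.004]],
  [255,[0.0008,0.0087,0.0004],[0,0,-0.004]],
  [255,[0.0008,0.0087,0.0004],[0,0,-0.004]],
], newtons=40)

```text
time: 9.35
tcp_pos: [495.0, 262.3, 194.4]
eef_rot: [-1.572, -0.0, 0.028]
ft_force: [-1.1, 0.1, 3.2]
finger_gap: 11.1
```

play_rows([
  [255,[0,0,0],[0,0,0]],
  [255,[0,0,0],[0,0,0]],
  [255,[0,0,0],[0,0,0]],
], newtons=80)

```text
time: 9.65
tcp_pos: [495.1, 262.4, 194.5]
eef_rot: [-1.572, -0.001, 0.028]
ft_force: [-0.1, 0.2, 1.3]
finger_gap: 10.6
```

Run:
```python
from look import *
to([494.9,262.3,39],0.027)
```

```text
t 9.65 tcp [495.1 262.4 194.5] eul [-1.572e+00 -1.000e-03  2.800e-02] gap 10.6 F [-0.1  0.2  1.3]
delta [-0.0002, 0.0005, -0.0001] [0.001, 0.0009, 0.0007]
```

play_rows([
  [255,[0,-0.005,0],[0,0,0]],
  [255,[0,-0.015,0],[0,0,0]],
  [255,[0,-0.03,0],[0,0,0]],
  [255,[0,-0.05,0],[0,0,0]],
  [255,[0,-0.075,0],[0,0,0]],
  [255,[0,-0.1,0],[0,0,0]],
  [255,[0,-0.125,0],[0,0,0]],
  [255,[0,-0.14,0],[0,0,0]],
])

```text
time: 10.45
tcp_pos: [495.4, 262.7, 338.2]
eef_rot: [-1.57, -0.004, 0.028]
ft_force: [0.2, 1.0, -3.5]
finger_gap: 10.0
```

Run:
```python
from look import *
to([484,-150,180],0.0875)
np.save('w3.npy',camera_model('wrist'),allow_pickle=True)
snap('wrist','w3')
```

```text
t 10.45 tcp [495.4 262.7 338.2] eul [-1.57  -0.004  0.028] gap 10.0 F [ 0.2  1.  -3.5]
delta [-0.0229, 0.0029, -0.4123] [-0.0003, -0.0596, 0.0044]
```

View pics/w3.png

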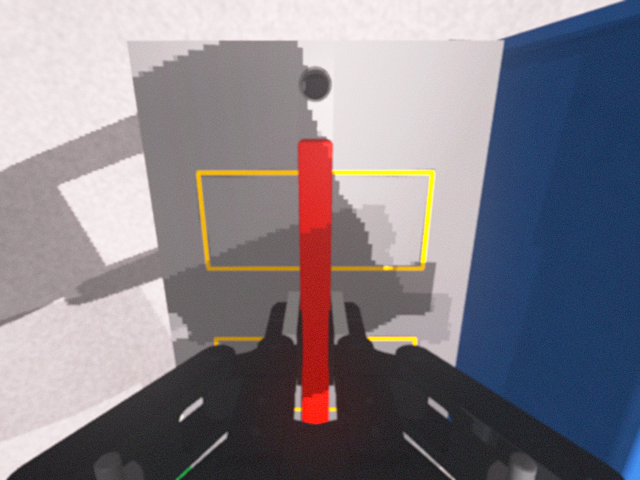

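Run:
```python
from look import *
m=np.load('w3.npy',allow_pickle=True).item(); im=load('w3'); H=hsv(im); h,s,v=H[...,0],H[...,1],H[...,2]
p,R,s_=pose()
sub=v[60:110,290:340]; 
for c in blobs(sub<115,100,900): 
    q=c+[290,60]; print(rect(m,q,338.2-176.5), cv2.minEnclosingCircle(q.astype(np.float32)))
    X=cast(m,[cv2.minEnclosingCircle(q.astype(np.float32))[0]],p[2]-176.5)[0]; print((R.T@(X-p)).round(1))
# plate corners far edge
X=cast(m,[[128,41],[503,40]],p[2]-176.5); print(((X-p)@R).round(1), np.linalg.norm(X[0]-X[1]))
for c in blobs(((h<6)|(h>174))&(s>180)&(v>90),500):
    c=c[c[:,1]<260]; P=cast(m,c,p[2]-152.5);print(cv2.minAreaRect(((P-p)@R)[:,[0,2]].astype(np.float32)))
```

```text
[494.2 357.7  10.8  10.2   1.6] ((314.0, 83.5), 15.692455291748047)
[ -0.4 176.6  94.7]
[[-68.4 176.2 108.9]
 [ 69.  177.1 109.3]] 137.3374019491698
((0.05085039138793945, 53.74940490722656), (41.99978256225586, 11.041769027709961), 89.91658782958984)
```

play_rows([
  [255,[-0.001,-0.01,-0.015],[0,0,0.004]],
  [255,[-0.003,-0.02,-0.04],[0,-0.01,0.004]],
  [255,[-0.005,-0.035,-0.08],[0,-0.01,0.004]],
  [255,[-0.008,-0.05,-0.12],[0,-0.02,0.004]],
  [255,[-0.01,-0.065,-0.16],[0,-0.03,0.004]],
  [255,[-0.013,-0.08,-0.2],[0,-0.04,0.004]],
  [255,[-0.015,-0.095,-0.24],[0,-0.05,0.004]],
  [255,[-0.018,-0.11,-0.27],[0,-0.06,0.004]],
])

```text
time: 11.3
tcp_pos: [484.2, -9.7, 449.7]
eef_rot: [-1.57, -0.002, 0.087]
ft_force: [-0.3, 0.2, -3.0]
finger_gap: 10.5
```

Run:
```python
from look import *
to([473,-356,300],0.0875)
```

```text
t 11.3 tcp [484.2  -9.7 449.7] eul [-1.57  -0.002  0.087] gap 10.5 F [-0.3  0.2 -3. ]
delta [-0.0414, -0.0056, -0.344] [-0.0007, -0.0001, 0.0023]
```

play_rows([
  [255,[-0.003,-0.002,-0.025],[0,0,0]],
  [255,[-0.008,-0.004,-0.07],[0,0,0]],
  [255,[-0.014,-0.005,-0.12],[0,0,0]],
  [255,[-0.02,-0.005,-0.17],[0,0,0]],
  [255,[-0.026,-0.005,-0.22],[0,0,0]],
  [255,[-0.032,-0.005,-0.265],[0,0,0]],
  [255,[-0.038,-0.005,-0.31],[0,0,0]],
  [255,[-0.0414,-0.005,-0.344],[0,0,0]],
])

```text
time: 12.1
tcp_pos: [472.0, -358.7, 453.3]
eef_rot: [-1.57, -0.001, 0.086]
ft_force: [-0.1, 0.4, -3.5]
finger_gap: 10.3
```

play_rows([
  [255,[0,0,0],[0,0,0]],
  [255,[0,0,0],[0,0,0]],
])

```text
time: 12.3
tcp_pos: [471.5, -359.6, 451.9]
eef_rot: [-1.568, 0.0, 0.084]
ft_force: [0.6, 0.8, -4.7]
finger_gap: 10.3
```

Run:
```python
from look import *
to([473,-356,300],0.0875)
np.save('w4.npy',camera_model('wrist'),allow_pickle=True)
snap('wrist','w4')
```

```text
t 12.3 tcp [ 471.5 -359.6  451.9] eul [-1.568  0.     0.084] gap 10.3 F [ 0.6  0.8 -4.7]
delta [0.0018, -0.0031, 0.0034] [-0.0032, -0.0038, -0.0005]
```

View pics/w4.png

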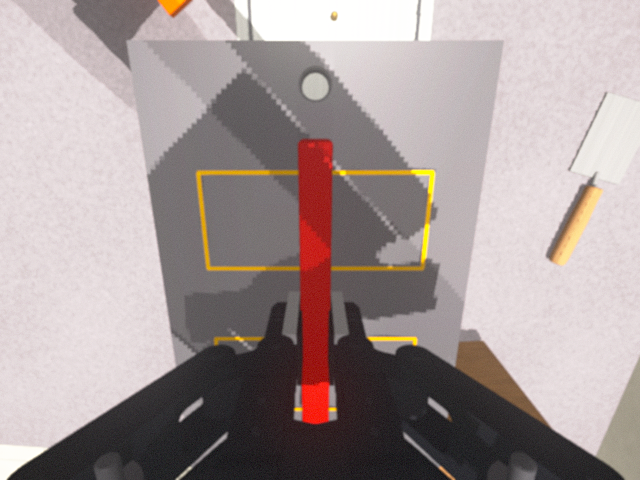

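```bash
cat > pin.py <<'E'
from look import *
import sys
f=sys.argv[1]
m=np.load(f+'.npy',allow_pickle=True).item(); im=load(f); H=hsv(im)[:40]; h,s,v=H[...,0],H[...,1],H[...,2]
for c in blobs((h>8)&(h<30)&(s>90)&(np.arange(640)[None,:]>250),5,300):
    print(c.min(0),c.max(0)); (u,w),r=cv2.minEnclosingCircle(c.astype(np.float32)); print(u,w,r,c.mean(0))
    for z in (24,29): print(z,cast(m,[[u,w],c.mean(0)],z).round(1).tolist())
E
python3 pin.py w4
python3 -c "
import cv2
im=cv2.imread('pics/w4.png')[0:40,230:440]
cv2.imwrite('pics/w4c.png',cv2.resize(im,None,fx=3.8,fy=3.8,interpolation=0))"
```

```text
[332  12] [336  18]
334.0 15.0 3.1623775959014893 [333.9375  14.9375]
24 [[475.6, -173.6, 24.0], [475.6, -173.6, 24.0]]
29 [[475.5, -175.0, 29.0], [475.5, -174.9, 29.0]]
```

View pics/w4c.png

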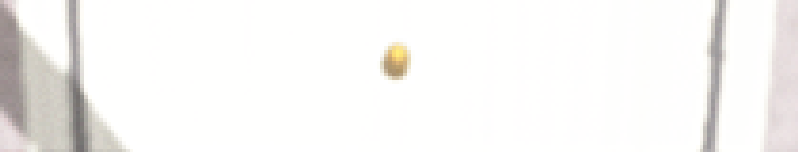

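play_rows([
  [255,[0.002,-0.003,-0.02],[0,0,0]],
  [255,[0.002,-0.003,-0.06],[0,0,0]],
  [255,[0.002,-0.003,-0.1],[0,0,0]],
  [255,[0.002,-0.003,-0.14],[0,0,0]],
  [255,[0.002,-0.003,-0.17],[0,0,0]],
  [255,[0.002,-0.003,-0.187],[0,0,0]],
  [255,[0.002,-0.003,-0.187],[0,0,0]],
  [255,[0.002,-0.003,-0.187],[0,0,0]],
])

```text
time: 13.15
tcp_pos: [490.5, -543.6, 454.3]
eef_rot: [-1.567, 0.0, 0.086]
ft_force: [-0.8, 0.3, -4.5]
finger_gap: 10.6
```

```bash
python3 - <<'E'
from look import *
to([473,-356,300],0.0875)
np.save('w5.npy',camera_model('wrist'),allow_pickle=True)
snap('wrist','w5')
E
python3 pin.py w5
```

```text
t 13.15 tcp [ 490.5 -543.6  454.3] eul [-1.567  0.     0.086] gap 10.6 F [-0.8  0.3 -4.5]
delta [-0.0012, 0.0001, 0.1884] [-0.0043, -0.0013, -0.0002]
[329  19] [333  26]
331.0 22.5 3.6401548385620117 [331.11764706  22.70588235]
24 [[492.0, -363.3, 24.0], [492.1, -363.5, 24.0]]
29 [[491.9, -364.6, 29.0], [492.0, -364.7, 29.0]]
```

Run:
```python
from look import *
to([483.8,-268,100],0.0862)
```

```text
t 13.2 tcp [ 490.5 -543.3  454.7] eul [-1.567 -0.     0.087] gap 10.2 F [ 0.3  0.3 -4.3]
delta [0.0171, 0.2007, 0.2741] [-0.0038, 0.0004, 0.0001]
```

play_rows([
  [255,[0.002,0.01,0.02],[-0.004,0,0]],
  [255,[0.004,0.04,0.06],[-0.004,0,0]],
  [255,[0.006,0.07,0.1],[-0.004,0,0]],
  [255,[0.009,0.1,0.14],[-0.004,0,0]],
  [255,[0.012,0.13,0.18],[-0.004,0,0]],
  [255,[0.015,0.16,0.22],[-0.004,0,0]],
  [255,[0.0165,0.185,0.255],[-0.004,0,0]],
  [255,[0.0171,0.2,0.274],[-0.004,0,0]],
])

```text
time: 14.0
tcp_pos: [482.7, -263.3, 253.6]
eef_rot: [-1.568, 0.002, 0.09]
ft_force: [-0.2, 0.4, -4.6]
finger_gap: 10.3
```

play_rows([
  [255,[0,0,0],[0,0,0]],
  [255,[0,0,0],[0,0,0]],
])

```text
time: 14.2
tcp_pos: [482.6, -261.8, 253.9]
eef_rot: [-1.568, 0.002, 0.092]
ft_force: [0.9, -1.4, -4.1]
finger_gap: 10.5
```

Run:
```python
from look import *
to([483.8,-268,70],0.0862)
np.save('w6.npy',camera_model('wrist'),allow_pickle=True)
snap('wrist','w6')
```

```text
t 14.2 tcp [ 482.6 -261.8  253.9] eul [-1.568  0.002  0.092] gap 10.5 F [ 0.9 -1.4 -4.1]
delta [0.0006, 0.0289, -0.0063] [-0.0028, 0.0062, -0.002]
```

View pics/w6.png

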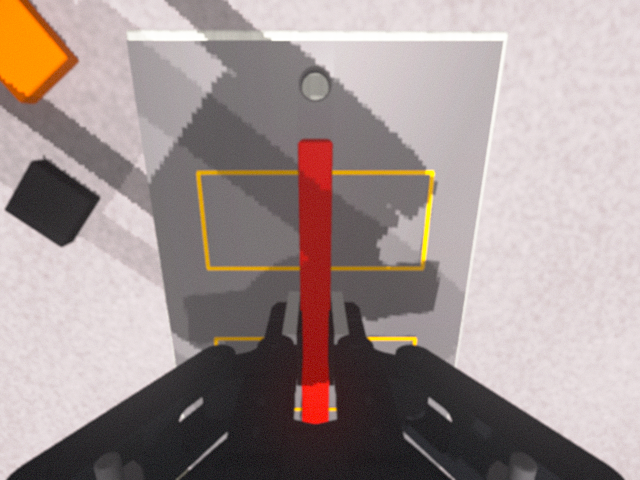

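play_rows([
  [255,[0.0006,0.01,-0.0063],[-0.0028,0.006,-0.002]],
  [255,[0.0006,0.02,-0.0063],[-0.0028,0.006,-0.002]],
  [255,[0.0006,0.029,-0.0063],[-0.0028,0.006,-0.002]],
  [255,[0.0006,0.029,-0.0063],[-0.0028,0.006,-0.002]],
  [255,[0.0006,0.029,-0.0063],[-0.0028,0.006,-0.002]],
  [255,[0.0006,0.029,-0.0063],[-0.0028,0.006,-0.002]],
])

```text
time: 14.85
tcp_pos: [484.4, -269.4, 226.0]
eef_rot: [-1.572, -0.002, 0.085]
ft_force: [-0.1, -0.8, -4.1]
finger_gap: 10.1
```

Run:
```python
from look import *
to([483.8,-268,52],0.0862)
```

```text
t 14.85 tcp [ 484.4 -269.4  226. ] eul [-1.572 -0.002  0.085] gap 10.1 F [-0.1 -0.8 -4.1]
delta [-0.0005, 0.019, 0.0015] [0.0017, -0.0011, 0.0017]
```

play_rows([
  [255,[-0.0005,0.003,0.0013],[0.001,-0.001,0.001]],
  [255,[-0.0005,0.006,0.0013],[0.001,-0.001,0.001]],
  [255,[-0.0005,0.009,0.0013],[0.001,-0.001,0.001]],
  [255,[-0.0005,0.012,0.0013],[0.001,-0.001,0.001]],
])

```text
time: 15.25
tcp_pos: [483.8, -268.1, 213.8]
eef_rot: [-1.571, -0.001, 0.086]
ft_force: [0.9, -0.1, -4.4]
finger_gap: 10.3
```

Run:
```python
from look import *
to([483.8,-268,52],0.0862)
```

```text
t 15.25 tcp [ 483.8 -268.1  213.8] eul [-1.571e+00 -1.000e-03  8.600e-02] gap 10.3 F [ 0.9 -0.1 -4.4]
delta [0.0, 0.0068, 0.0001] [0.0007, -0.0, 0.0007]
```

play_rows([
  [255,[0,0.002,0],[0,0,0]],
  [255,[0,0.004,0],[0,0,0]],
  [255,[0,0.006,0],[0,0,0]],
  [255,[0,0.007,0],[0,0,0]],
])

```text
time: 15.65
tcp_pos: [483.7, -268.1, 206.6]
eef_rot: [-1.571, -0.001, 0.086]
ft_force: [0.1, -0.1, -3.3]
finger_gap: 10.1
```

Run:
```python
from look import *
to([483.8,-268,51],0.0862)
snap('side','s3');snap('scene','c3')
```

```text
t 15.65 tcp [ 483.7 -268.1  206.6] eul [-1.571e+00 -1.000e-03  8.600e-02] gap 10.1 F [ 0.1 -0.1 -3.3]
delta [0.0001, 0.0006, 0.0001] [0.0005, -0.0001, 0.0006]
```

View pics/s3.png

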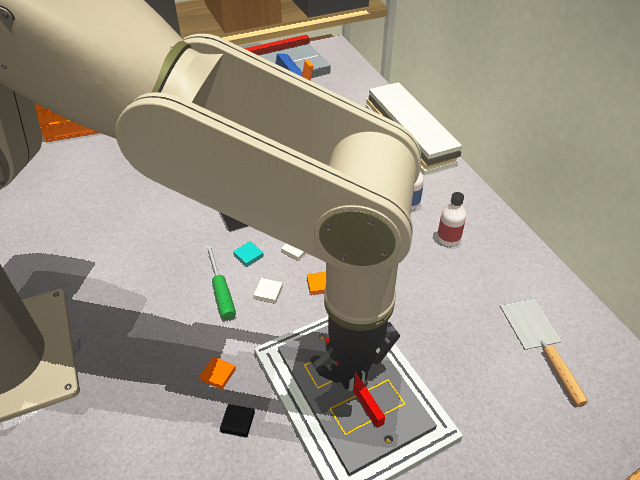

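Seated, or very nearly. Press lightly, then release.

play_rows([
  [255,[0,0.001,0],[0,0,0]],
  [255,[0,0.002,0],[0,0,0]],
  [255,[0,0.002,0],[0,0,0]],
])

```text
time: 16.05
tcp_pos: [484.0, -268.3, 206.5]
eef_rot: [-1.572, -0.001, 0.086]
ft_force: [-7.9, 4.5, 12.8]
finger_gap: 10.1
```

play_rows([
  [100,[0,-0.001,0],[0,0,0]],
  [0,[0,-0.001,0],[0,0,0]],
  [0,[0,-0.001,0],[0,0,0]],
  [0,[0,-0.001,0],[0,0,0]],
  [0,[0,-0.02,0],[0,0,0]],
  [0,[0,-0.06,0],[0,0,0]],
  [0,[0,-0.11,0.02],[0,0,0]],
  [0,[0,-0.15,0.03],[0,0,0]],
])

```text
time: 16.85
tcp_pos: [480.9, -237.6, 357.8]
eef_rot: [-1.571, -0.0, 0.086]
ft_force: [0.7, -0.1, 0.4]
finger_gap: 85.4
```

play_rows([
  [0,[0,-0.02,0],[0,0,0]],
  [0,[0,-0.02,0],[0,0,0]],
  [0,[0,-0.02,0],[0,0,0]],
])

```text
time: 17.15
tcp_pos: [481.0, -237.7, 378.0]
eef_rot: [-1.572, -0.001, 0.086]
ft_force: [0.3, 0.6, -0.8]
finger_gap: 84.9
```

Run:
```python
from look import *
to([483.8,-268,51],0.0862)
np.save('w7.npy',camera_model('wrist'),allow_pickle=True)
snap('wrist','w7')
```

```text
t 17.15 tcp [ 481.  -237.7  378. ] eul [-1.572e+00 -1.000e-03  8.600e-02] gap 84.9 F [ 0.3  0.6 -0.8]
delta [0.0, 0.172, -0.0303] [0.0008, -0.0003, 0.0009]
```

View pics/w7.png

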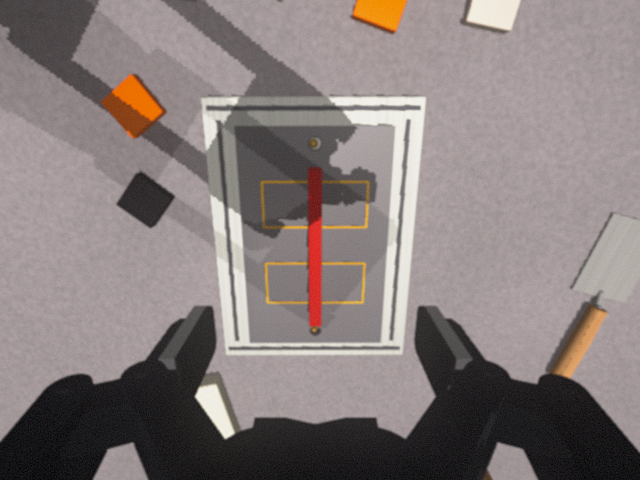

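Run:
```python
from look import *
m=np.load('w7.npy',allow_pickle=True).item(); im=load('w7'); H=hsv(im); h,s,v=H[...,0],H[...,1],H[...,2]
for c in blobs(((h<6)|(h>174))&(s>180)&(v>60),500):
    print(c.min(0),c.max(0),rect(m,c,54))
    # centerline
    ys=range(180,320,5); X=cast(m,[[np.where(np.isin(np.arange(640),c[c[:,1]==y][:,0]))[0][[0,-1]].mean(),y] for y in ys],54)
    k=np.polyfit(X[:,1],X[:,0],1); print('yaw',-k[0],'x at y=-268.5',np.polyval(k,-268.5))
# plate outline: yellow
for c in blobs((h>18)&(h<33)&(s>150)&(v>80),100): print(rect(m,c,30))
# tile detect scene+side
for n in ['scene','side']:
    mm=camera_model(n); im=snap(n,n+'4'); H=hsv(im[:,:,::-1]); s,v=H[...,1],H[...,2]
    for c in blobs((s<35)&(v>200),60,900): print(n,c.mean(0).round(),rect(mm,c,12))
```

```text
[309 169] [320 325] [ 484.1 -267.    10.5  148.9    5.2]
yaw 0.08640795487436076 x at y=-268.5 484.536763699838
scene [632. 469.] [1028.7  456.9   19.2   17.8   61.7]
scene [625. 446.] [1000.7  468.5   38.5   49.5    1.6]
scene [285. 311.] [739.3 -56.9  24.3  21.6  40.6]
scene [351. 304.] [717.3  72.2  22.5  21.8   1.3]
scene [336. 286.] [666.   42.9  37.6  38.3  68.8]
scene [295. 270.] [615.9 -47.1  37.5  38.1  83.4]
scene [336. 243.] [514.3  42.1  38.4  37.2  32.2]
scene [306. 223.] [432.1 -34.3  36.1  36.8  53.1]
scene [127. 205.] [ 348.6 -527.2   90.8  118.7   17.2]
scene [ 31. 176.] [ 1.916e+02 -8.973e+02  9.640e+01  2.118e+02  7.000e-01]
scene [ 26. 157.] [  21.8 -967.2  123.   219.1   89.7]
scene [432.  47.] [-1486.5   613.4   275.1   331.3    17.4]
scene [417.  34.] [-1840.5   560.5   159.5   127.5    88.8]
side [305. 435.] [ 392.  -301.8   13.2  152.9    5.1]
side [263. 404.] [ 356.1 -238.7   30.4   68.8   56.6]
side [257. 372.] [ 365.8 -181.5   33.5   25.2   61.1]
side [364. 263.] [608.4 -45.   46.9  26.9  63.5]
```

View pics/side4.png

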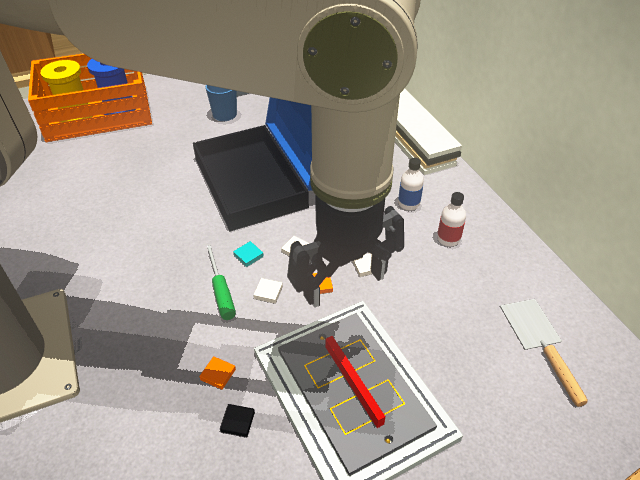

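Run:
```python
from look import *
to([540,0,265],-1.484)
```

```text
t 17.3 tcp [ 480.5 -237.5  375.8] eul [-1.569  0.002  0.086] gap 85.3 F [-1.4  1.   0.1]
delta [0.0795, -0.044, 0.2317] [0.0005, 1.5696, -0.0033]
```

play_rows([
  [0,[0.01,-0.01,0.03],[0,1.57,0]],
  [0,[0.02,-0.02,0.06],[0,1.57,0]],
  [0,[0.03,-0.03,0.09],[0,1.57,0]],
  [0,[0.04,-0.035,0.12],[0,1.57,0]],
  [0,[0.05,-0.04,0.15],[0,1.57,0]],
  [0,[0.06,-0.044,0.18],[0,1.57,0]],
  [0,[0.07,-0.044,0.21],[0,1.57,0]],
  [0,[0.0795,-0.044,0.232],[0,1.57,0]],
])

```text
time: 18.1
tcp_pos: [540.0, 2.0, 418.4]
eef_rot: [-1.574, 0.003, -1.12]
ft_force: [0.6, -0.4, 0.4]
finger_gap: 85.4
```

play_rows([
  [0,[0,0,0],[0,0.36,0]],
  [0,[0,0,0],[0,0.36,0]],
  [0,[0,0,0],[0,0.36,0]],
  [0,[0,0,0],[0,0.36,0]],
  [0,[0,0,0],[0,0.36,0]],
])

```text
time: 18.6
tcp_pos: [539.9, 1.9, 417.2]
eef_rot: [-1.577, 0.002, -1.478]
ft_force: [0.1, -0.3, -0.9]
finger_gap: 85.4
```

```bash
cat > tiles.py <<'E'
from look import *
f=sys.argv[1]
s0=read_state()
m=camera_model('wrist'); im=snap('wrist',f)[:,:,::-1].copy(); np.save(f+'.npy',m,allow_pickle=True)
print('tcp',np.round(s0['tcp_pos'],1),np.round(s0['eef_rot'],3),'t',s0['time'])
H=hsv(im); h,s,v=H[...,0],H[...,1],H[...,2]
for c in blobs((s<45)&(v>205),300,20000):
    r=rect(m,c,12)
    if 25<r[2]<60 and 25<r[3]<60: print(c.mean(0).round(),r)
E
python3 tiles.py w8
```

```text
tcp [539.9   1.9 417.2] [-1.577  0.002 -1.478] t 18.6
[337. 290.] [433.7 -34.1  41.2  41.3  51.4]
[369. 131.] [617.4 -47.1  41.4  40.6  84.4]
[285.  68.] [668.   43.5  40.9  40.7  69.1]
```

View pics/w8.png

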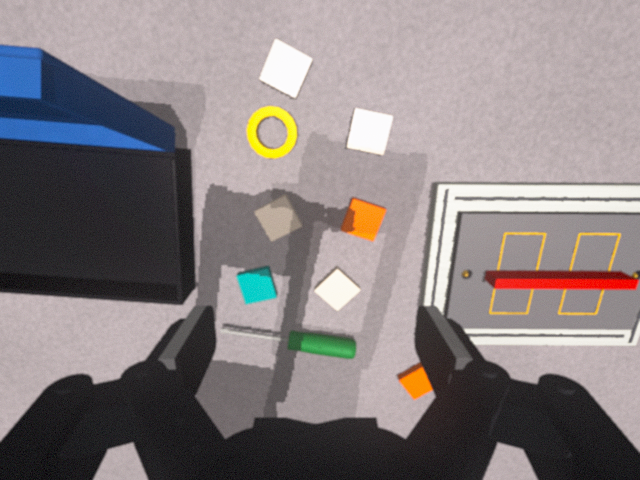

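Run:
```python
from look import *
m=np.load('w8.npy',allow_pickle=True).item(); im=load('w8'); H=hsv(im); h,s,v=H[...,0],H[...,1],H[...,2]
for c in blobs((h>50)&(h<75)&(s>150),300): print('green',rect(m,c,12), cast(m,[c[c[:,0].argmax()],c[c[:,0].argmin()],c[c[:,1].argmin()]],20).round().tolist())
for c in blobs((h>20)&(h<33)&(s>170)&(np.arange(640)[None,:]<350),300): print('tape',rect(m,c,18))
for c in blobs((h>80)&(h<95)&(s>150),300): print('turq',rect(m,c,12))
sub=(s<45)&(v>125)&(v<185)
mk=np.zeros_like(sub); mk[190:245,250:305]=sub[190:245,250:305]
for c in blobs(cv2.morphologyEx(mk.astype(np.uint8),cv2.MORPH_OPEN,np.ones((3,3))),300): print('T2',rect(m,c,12))
print(H[216,278],H[250,300])
to([617.4,-47.1,60],-1.669)
```

```text
tape [607.   52.6  48.3  49.6   5.3]
turq [431.6  61.9  39.7  38.9  18.7]
[ 15  44 192] [173  11  95]
t 18.65 tcp [539.9   1.9 417.5] eul [-1.577  0.002 -1.478] gap 85.5 F [-0.2 -0.2  0.4]
delta [0.0564, 0.2019, 0.0739] [0.0062, 0.1911, -0.0015]
```

play_rows([
  [70,[0.014,0.03,0.018],[0.006,0.1,-0.0015]],
  [70,[0.028,0.07,0.037],[0.006,0.19,-0.0015]],
  [70,[0.042,0.11,0.055],[0.006,0.191,-0.0015]],
  [70,[0.056,0.15,0.074],[0.006,0.191,-0.0015]],
  [70,[0.0564,0.18,0.074],[0.006,0.191,-0.0015]],
  [70,[0.0564,0.2,0.074],[0.006,0.191,-0.0015]],
  [70,[0.0564,0.202,0.074],[0.006,0.191,-0.0015]],
  [70,[0.0564,0.202,0.074],[0.006,0.191,-0.0015]],
], newtons=30)

```text
time: 19.45
tcp_pos: [617.3, -47.2, 214.6]
eef_rot: [-1.572, 0.0, -1.668]
ft_force: [0.1, 0.9, 1.4]
finger_gap: 61.7
```

Run:
```python
from look import *
to([617.4,-47.1,20],-1.669)
snap('wrist','w9')
```

```text
t 19.45 tcp [617.3 -47.2 214.6] eul [-1.572  0.    -1.668] gap 61.7 F [0.1 0.9 1.4]
delta [-0.0001, 0.0396, 0.0001] [0.0015, 0.0007, -0.0001]
```

View pics/w9.png

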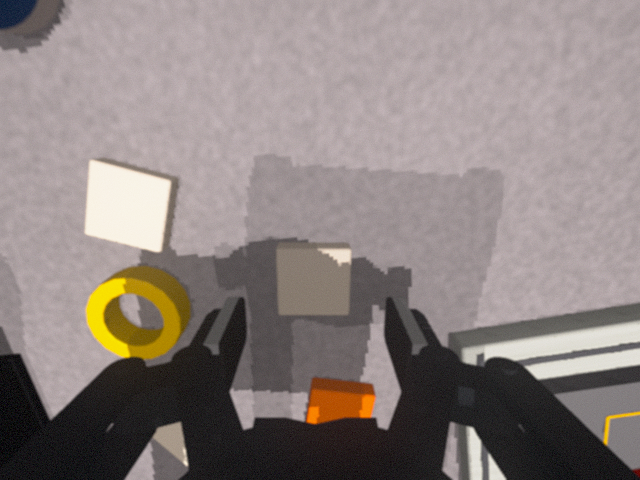

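play_rows([
  [70,[0,0.02,0],[0,0,0]],
  [70,[0,0.035,0],[0,0,0]],
  [70,[0,0.041,0],[0,0,0]],
  [70,[0,0.041,0],[0,0,0]],
  [255,[0,0.041,0],[0,0,0]],
  [255,[0,0.041,0],[0,0,0]],
  [255,[0,0.041,0],[0,0,0]],
  [255,[0,0.041,0],[0,0,0]],
], newtons=30)

```text
time: 20.3
tcp_pos: [618.6, -47.3, 176.1]
eef_rot: [-1.568, -0.0, -1.668]
ft_force: [-0.4, -0.0, 4.2]
finger_gap: 39.0
```

play_rows([
  [255,[0,0,0],[0,0,0]],
  [255,[0,0,0],[0,0,0]],
  [255,[0,-0.03,0],[0,0,0]],
  [255,[0,-0.07,0],[0,0,0]],
  [255,[0,-0.07,0],[0,0,0]],
])

```text
time: 20.8
tcp_pos: [620.8, -47.6, 252.6]
eef_rot: [-1.558, -0.001, -1.668]
ft_force: [1.2, 0.4, 1.1]
finger_gap: 38.7
```

Run:
```python
from look import *
to([513.55+6,-305.6,110],-1.484)
snap('wrist','w10')
```

```text
t 20.8 tcp [620.8 -47.6 252.6] eul [-1.558e+00 -1.000e-03 -1.668e+00] gap 38.7 F [1.2 0.4 1.1]
delta [0.2666, -0.0132, -0.0756] [-0.0122, -0.1843, 0.0019]
```

View pics/w10.png

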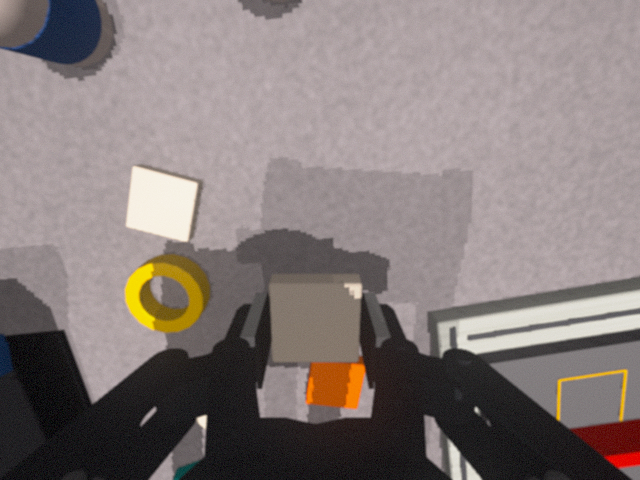

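play_rows([
  [255,[0.03,-0.01,-0.009],[-0.012,-0.02,0]],
  [255,[0.07,-0.013,-0.02],[-0.012,-0.05,0]],
  [255,[0.11,-0.013,-0.031],[-0.012,-0.08,0]],
  [255,[0.15,-0.013,-0.043],[-0.012,-0.11,0]],
  [255,[0.19,-0.013,-0.054],[-0.012,-0.14,0]],
  [255,[0.23,-0.013,-0.065],[-0.012,-0.17,0]],
  [255,[0.255,-0.013,-0.073],[-0.012,-0.184,0]],
  [255,[0.2666,-0.013,-0.0756],[-0.012,-0.184,0]],
])

```text
time: 21.65
tcp_pos: [517.1, -307.4, 261.0]
eef_rot: [-1.575, -0.0, -1.487]
ft_force: [-0.6, 0.4, -0.1]
finger_gap: 39.0
```

Run:
```python
from look import *
to([513.55+6,-305.1,56],-1.484)
```

```text
t 21.65 tcp [ 517.1 -307.4  261. ] eul [-1.575 -0.    -1.487] gap 39.0 F [-0.6  0.4 -0.1]
delta [-0.0021, 0.0499, 0.0029] [0.0046, -0.0026, 0.0002]
```

play_rows([
  [255,[-0.0021,0.015,0.0027],[0.0046,-0.0026,0]],
  [255,[-0.0021,0.03,0.0027],[0.0046,-0.0026,0]],
  [255,[-0.0021,0.042,0.0027],[0.0046,-0.0026,0]],
  [255,[-0.0021,0.049,0.0027],[0.0046,-0.0026,0]],
  [255,[-0.0021,0.05,0.0027],[0.0046,-0.0026,0]],
  [255,[-0.0021,0.05,0.0027],[0.0046,-0.0026,0]],
])

```text
time: 22.25
tcp_pos: [519.5, -304.7, 210.8]
eef_rot: [-1.571, 0.0, -1.483]
ft_force: [0.3, -1.0, -0.1]
finger_gap: 38.7
```

Run:
```python
from look import *
to([513.55+6,-305.1,51.5],-1.484)
snap('wrist','w11')
```

```text
t 22.25 tcp [ 519.5 -304.7  210.8] eul [-1.571  0.    -1.483] gap 38.7 F [ 0.3 -1.  -0.1]
delta [0.0004, 0.0043, -0.0] [0.0004, 0.0006, -0.0001]
```

View pics/w11.png

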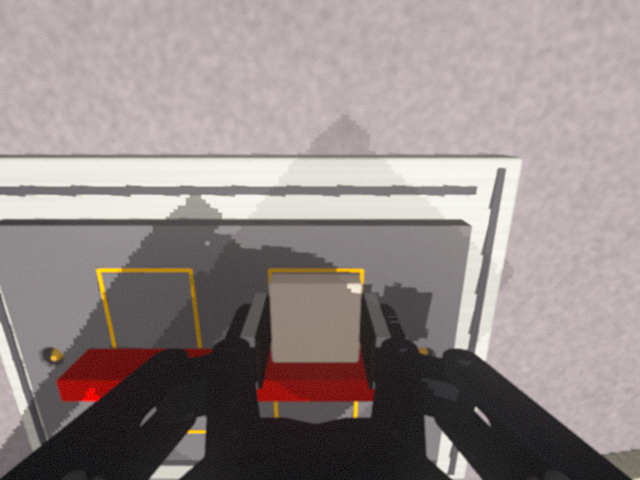

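play_rows([
  [255,[0,0.002,0],[0,0,0]],
  [255,[0,0.004,0],[0,0,0]],
  [255,[0,0.0045,0],[0,0,0]],
  [255,[0,0.0045,-0.002],[0,0,0]],
  [255,[0,0.0045,-0.004],[0,0,0]],
])

```text
time: 22.8
tcp_pos: [515.7, -305.4, 207.0]
eef_rot: [-1.57, -0.001, -1.484]
ft_force: [1.2, 0.7, -1.6]
finger_gap: 38.8
```

play_rows([
  [255,[0,0,-0.0015],[0,0,0]],
  [255,[0,0,-0.003],[0,0,0]],
])

```text
time: 23.0
tcp_pos: [512.9, -305.6, 207.1]
eef_rot: [-1.569, -0.001, -1.484]
ft_force: [8.4, 1.3, -2.3]
finger_gap: 38.7
```

play_rows([
  [255,[0,0.001,-0.001],[0,0,0]],
  [255,[0,0.0015,-0.001],[0,0,0]],
  [255,[0,0.0015,-0.001],[0,0,0]],
])

```text
time: 23.3
tcp_pos: [512.5, -305.8, 206.5]
eef_rot: [-1.567, -0.002, -1.484]
ft_force: [4.5, 2.0, 1.2]
finger_gap: 38.6
```

play_rows([
  [80,[0,0,0],[0,0,0]],
  [80,[0,0,0],[0,0,0]],
  [80,[0,0,0],[0,0,0]],
  [80,[0,-0.01,0],[0,0,0]],
  [80,[0,-0.04,0],[0,0,0]],
  [80,[0,-0.06,0],[0,0,0]],
  [80,[0,-0.06,0],[0,0,0]],
])

```text
time: 24.0
tcp_pos: [513.5, -306.7, 271.2]
eef_rot: [-1.562, -0.006, -1.484]
ft_force: [-0.1, -1.3, 0.2]
finger_gap: 58.3
```

```bash
python3 tiles.py w12
```

```text
tcp [ 513.5 -306.7  271.2] [-1.562 -0.006 -1.484] t 24.0
```

View pics/w12.png

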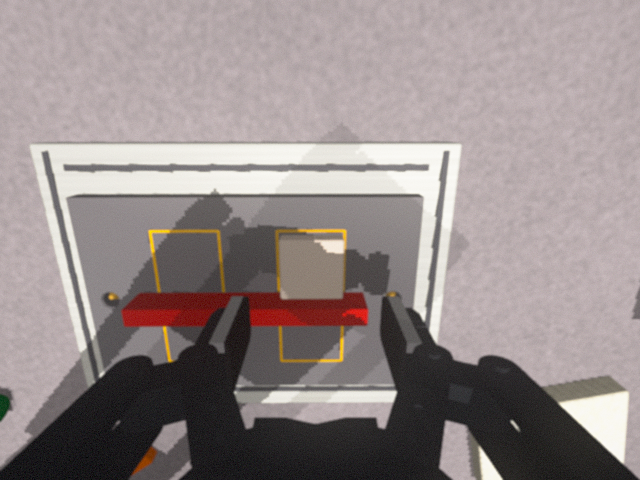

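```bash
cat > fix.py <<'E'
from look import *
for n in ['scene','side']:
    mm=camera_model(n); im=snap(n,'fx_'+n+sys.argv[1]); H=hsv(im[:,:,::-1].copy()); s,v=H[...,1],H[...,2]
    for c in blobs((s<45)&(v>195),60,900):
        r=rect(mm,c,12)
        if 25<r[2]<50 and 25<r[3]<50 and 380<r[0]<740 and -200<r[1]<140: print(n,c.mean(0).round(),r)
E
python3 fix.py a
python3 -c "
from look import *
to([668,43.5,60],-1.936)"
```

```text
scene [285. 310.] [739.1 -57.3  27.7  28.9  20.7]
scene [351. 303.] [715.9  72.5  25.4  30.2   1.3]
scene [336. 287.] [666.2  43.   38.5  39.1  69.4]
scene [336. 243.] [513.8  41.9  39.4  37.3  32.2]
scene [306. 224.] [432.8 -34.3  39.   38.4  54.1]
t 24.15 tcp [ 512.  -305.6  266.1] eul [-1.567e+00 -1.000e-03 -1.484e+00] gap 58.8 F [ 0.1  0.4 -0.5]
delta [-0.3343, 0.0513, 0.1856] [-0.0038, 0.4523, 0.0006]
```

play_rows([
  [70,[-0.045,0,0.025],[-0.004,0.1,0]],
  [70,[-0.09,0,0.05],[-0.004,0.2,0]],
  [70,[-0.13,0,0.073],[-0.004,0.3,0]],
  [70,[-0.175,0,0.097],[-0.004,0.4,0]],
  [70,[-0.22,0,0.122],[-0.004,0.452,0]],
  [70,[-0.265,0.01,0.147],[-0.004,0.452,0]],
  [70,[-0.305,0.03,0.169],[-0.004,0.452,0]],
  [70,[-0.334,0.051,0.186],[-0.004,0.452,0]],
])

```text
time: 24.95
tcp_pos: [668.8, 46.0, 214.1]
eef_rot: [-1.571, -0.0, -1.935]
ft_force: [0.9, -0.5, -0.3]
finger_gap: 61.9
```

play_rows([
  [70,[0,0,0],[0,0,0]],
  [70,[0,0,0],[0,0,0]],
])

```text
time: 25.15
tcp_pos: [667.7, 47.3, 210.9]
eef_rot: [-1.576, -0.002, -1.932]
ft_force: [-0.5, -1.1, 0.0]
finger_gap: 62.2
```

```bash
python3 tiles.py w13
python3 -c "
from look import *
to([668,43.5,22],-1.936)"
```

```text
tcp [667.7  47.3 210.9] [-1.576 -0.002 -1.932] t 25.15
[128.  81.] [793.3  87.5  55.2  32.5  14. ]
t 25.2 tcp [668.1  46.  212.5] eul [-1.574 -0.002 -1.934] gap 62.1 F [ 0.1 -0.5  0.1]
delta [0.0024, 0.0355, 0.0009] [0.0028, 0.0023, 0.0019]
```

View pics/w13.png

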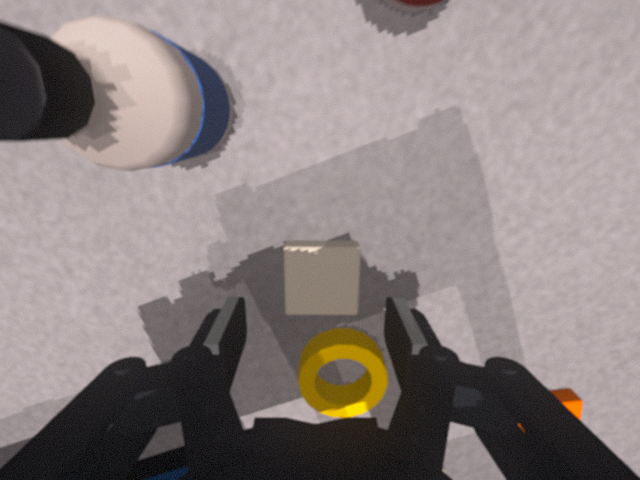

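Run:
```python
from look import *
m1=camera_model('scene');m2=camera_model('side')
def tri(a,b):
    o1,d1=ray(m1,a);o2,d2=ray(m2,b);u=np.linalg.lstsq(np.c_[d1[0],-d2[0]],o2-o1,rcond=None)[0]
    return ((o1+u[0]*d1[0]+o2+u[1]*d2[0])/2).round(),np.linalg.norm(o1+u[0]*d1[0]-o2-u[1]*d2[0]).round(1)
print('cyan cap',tri([352.5,288],[414.5,163]),'red cap',tri([286,295],[457,198]))
```

```text
cyan cap (array([770.,  72., 103.]), np.float64(0.6)) red cap (array([790., -44., 102.]), np.float64(0.3))
```

Cyan bottle is at (770, 72), which leaves clearance. Descend on tile 4.

play_rows([
  [70,[0.0024,0.015,0.0009],[0.0028,0.002,0.002]],
  [70,[0.0024,0.03,0.0009],[0.0028,0.002,0.002]],
  [70,[0.0024,0.036,0.0009],[0.0028,0.002,0.002]],
  [70,[0.0024,0.036,0.0009],[0.0028,0.002,0.002]],
  [255,[0.0024,0.036,0.0009],[0.0028,0.002,0.002]],
  [255,[0.0024,0.036,0.0009],[0.0028,0.002,0.002]],
  [255,[0.0024,0.036,0.0009],[0.0028,0.002,0.002]],
  [255,[0.0024,0.036,0.0009],[0.0028,0.002,0.002]],
])

```text
time: 26.0
tcp_pos: [668.4, 43.5, 177.2]
eef_rot: [-1.57, 0.0, -1.936]
ft_force: [0.9, -0.1, 1.7]
finger_gap: 39.1
```

play_rows([
  [255,[0,0,0],[0,0,0]],
  [255,[0,0,0],[0,0,0]],
  [255,[0,-0.03,0],[0,0,0]],
  [255,[0,-0.07,0],[0,0,0]],
  [255,[0,-0.09,0],[0,0,0]],
  [255,[0,-0.09,0],[0,0,0]],
])

```text
time: 26.6
tcp_pos: [669.9, 43.6, 272.3]
eef_rot: [-1.562, 0.003, -1.935]
ft_force: [1.0, 0.1, 0.2]
finger_gap: 38.7
```

Run:
```python
from look import *
to([506.65+6,-225.4,110],-1.484)
```

```text
t 26.6 tcp [669.9  43.6 272.3] eul [-1.562  0.003 -1.935] gap 38.7 F [1.  0.1 0.2]
delta [0.3074, 0.0058, -0.0511] [-0.0091, -0.4514, -0.0013]
```

play_rows([
  [255,[0.03,-0.005,-0.005],[-0.009,-0.1,0]],
  [255,[0.075,-0.005,-0.013],[-0.009,-0.2,0]],
  [255,[0.12,-0.005,-0.02],[-0.009,-0.3,0]],
  [255,[0.165,-0.005,-0.028],[-0.009,-0.4,0]],
  [255,[0.21,-0.003,-0.035],[-0.009,-0.451,0]],
  [255,[0.255,0,-0.043],[-0.009,-0.451,0]],
  [255,[0.29,0.003,-0.048],[-0.009,-0.451,0]],
  [255,[0.307,0.006,-0.051],[-0.009,-0.451,0]],
])

```text
time: 27.4
tcp_pos: [510.8, -227.3, 263.2]
eef_rot: [-1.573, 0.002, -1.487]
ft_force: [0.3, 0.3, -1.5]
finger_gap: 38.5
```

Run:
```python
from look import *
to([506.65+6,-225.4,57],-1.484)
```

```text
t 27.4 tcp [ 510.8 -227.3  263.2] eul [-1.573  0.002 -1.487] gap 38.5 F [ 0.3  0.3 -1.5]
delta [-0.0016, 0.0512, 0.0021] [0.0017, -0.0028, -0.0018]
```

play_rows([
  [255,[-0.0016,0.015,0.002],[0.0017,-0.003,-0.002]],
  [255,[-0.0016,0.03,0.002],[0.0017,-0.003,-0.002]],
  [255,[-0.0016,0.043,0.002],[0.0017,-0.003,-0.002]],
  [255,[-0.0016,0.05,0.002],[0.0017,-0.003,-0.002]],
  [255,[-0.0016,0.051,0.002],[0.0017,-0.003,-0.002]],
  [255,[-0.0016,0.051,0.002],[0.0017,-0.003,-0.002]],
])

```text
time: 28.0
tcp_pos: [512.8, -225.0, 212.1]
eef_rot: [-1.571, -0.0, -1.483]
ft_force: [0.6, -0.4, 0.8]
finger_gap: 38.8
```

Run:
```python
from look import *
to([506.65+6,-225.6,52.5],-1.484)
snap('wrist','w14')
```

```text
t 28.0 tcp [ 512.8 -225.   212.1] eul [-1.571 -0.    -1.483] gap 38.8 F [ 0.6 -0.4  0.8]
delta [0.0005, 0.0046, -0.0002] [0.0003, 0.001, 0.0001]
```

View pics/w14.png

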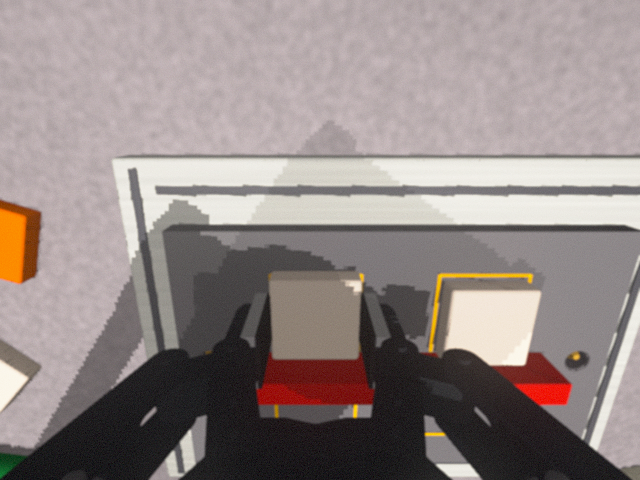

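play_rows([
  [255,[0.0003,0.002,0],[0,0,0]],
  [255,[0.0003,0.004,0],[0,0,0]],
  [255,[0.0003,0.005,0],[0,0,0]],
  [255,[0.0003,0.005,-0.002],[0,0,0]],
  [255,[0.0003,0.005,-0.004],[0,0,0]],
])

```text
time: 28.55
tcp_pos: [508.8, -225.9, 207.6]
eef_rot: [-1.57, -0.001, -1.483]
ft_force: [0.1, -0.2, -0.3]
finger_gap: 39.0
```

play_rows([
  [255,[0,0,-0.0015],[0,0,0]],
  [255,[0,0,-0.003],[0,0,0]],
])

```text
time: 28.75
tcp_pos: [505.6, -226.2, 207.7]
eef_rot: [-1.57, -0.001, -1.483]
ft_force: [0.2, -0.3, -0.5]
finger_gap: 39.3
```

No contact yet; keep pushing in small steps.

play_rows([
  [255,[0,0.0003,-0.001],[0,0,0]],
  [255,[0,0.0003,-0.002],[0,0,0]],
])

```text
time: 28.95
tcp_pos: [504.6, -226.3, 208.0]
eef_rot: [-1.567, -0.001, -1.483]
ft_force: [9.1, 3.1, -3.9]
finger_gap: 38.5
```

play_rows([
  [255,[0,0.0005,-0.001],[0,0,0]],
  [255,[0,0.001,-0.002],[0,0,0]],
])

```text
time: 29.15
tcp_pos: [503.8, -226.3, 207.8]
eef_rot: [-1.563, -0.002, -1.483]
ft_force: [10.2, 3.3, -0.4]
finger_gap: 39.5
```

play_rows([
  [255,[0,0.001,0],[-0.007,0,0]],
  [255,[0,0.001,0],[-0.007,0,0]],
  [80,[0,0.001,0],[-0.007,0,0]],
  [80,[0,0.001,0],[-0.007,0,0]],
  [80,[0,0.001,0],[-0.007,0,0]],
  [80,[0,-0.01,0],[-0.007,0,0]],
  [80,[0,-0.04,0],[-0.007,0,0]],
  [80,[0,-0.06,0],[-0.007,0,0]],
])

```text
time: 29.95
tcp_pos: [503.4, -226.4, 269.9]
eef_rot: [-1.569, -0.002, -1.484]
ft_force: [-0.2, 0.0, -0.2]
finger_gap: 58.8
```

```bash
python3 tiles.py w15;python3 fix.py b
python3 -c "
from look import *
to([513.8,42,100],-1.004)"
```

```text
tcp [ 503.4 -226.4  269.9] [-1.569 -0.002 -1.484] t 29.95
[ 44. 316.] [432.7 -31.5  40.3  43.3  51.7]
[447. 263.] [ 500.4 -321.    44.8   45.4    5.4]
scene [351. 303.] [715.9  72.4  25.4  30.1   1.3]
scene [336. 243.] [513.8  41.9  39.4  37.3  32.2]
scene [306. 224.] [432.8 -34.3  39.   38.4  54.1]
t 30.1 tcp [ 504.1 -226.8  270.5] eul [-1.566 -0.004 -1.484] gap 58.8 F [0.6 0.2 0. ]
delta [-0.267, 0.0145, 0.033] [-0.0037, -0.4796, 0.0053]
```

View pics/w15.png

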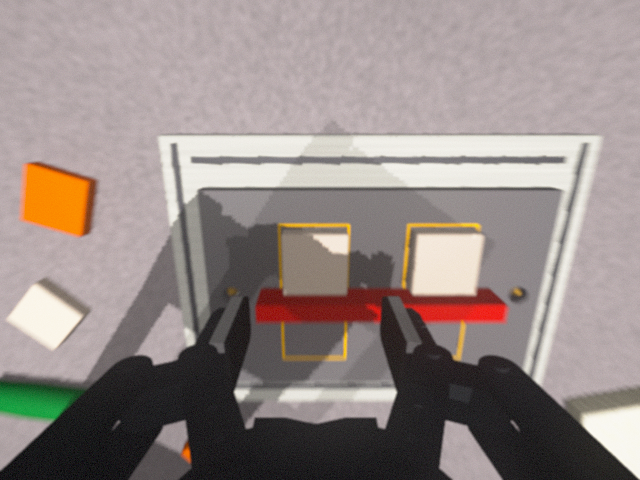

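play_rows([
  [70,[-0.035,0,0.005],[-0.004,-0.1,0.005]],
  [70,[-0.075,0,0.01],[-0.004,-0.2,0.005]],
  [70,[-0.115,0,0.014],[-0.004,-0.3,0.005]],
  [70,[-0.155,0.005,0.019],[-0.004,-0.4,0.005]],
  [70,[-0.195,0.01,0.024],[-0.004,-0.48,0.005]],
  [70,[-0.235,0.014,0.029],[-0.004,-0.48,0.005]],
  [70,[-0.26,0.0145,0.033],[-0.004,-0.48,0.005]],
  [70,[-0.267,0.0145,0.034],[-0.004,-0.48,0.005]],
])

```text
time: 30.9
tcp_pos: [514.0, 44.5, 253.7]
eef_rot: [-1.573, 0.002, -1.001]
ft_force: [0.6, -0.4, -0.3]
finger_gap: 62.3
```

play_rows([
  [70,[0,0,0],[0,0,0]],
  [70,[0,0,0],[0,0,0]],
])

```text
time: 31.1
tcp_pos: [513.7, 44.1, 253.2]
eef_rot: [-1.574, 0.002, -1.001]
ft_force: [0.3, 0.2, -0.0]
finger_gap: 61.9
```

```bash
python3 tiles.py w16
python3 -c "
from look import *
to([515,42,60],-1.004)"
```

```text
tcp [513.7  44.1 253.2] [-1.574  0.002 -1.001] t 31.1
[440.  67.] [644.5  44.1  26.1  51.9   3.8]
[554.  71.] [674.4 -11.8  36.6  41.5   4.9]
t 31.15 tcp [513.8  43.7 253.4] eul [-1.574  0.002 -1.001] gap 62.0 F [ 0.1 -0.3  0. ]
delta [0.0021, 0.0384, 0.0002] [0.0029, 0.0026, -0.0016]
```

View pics/w16.png

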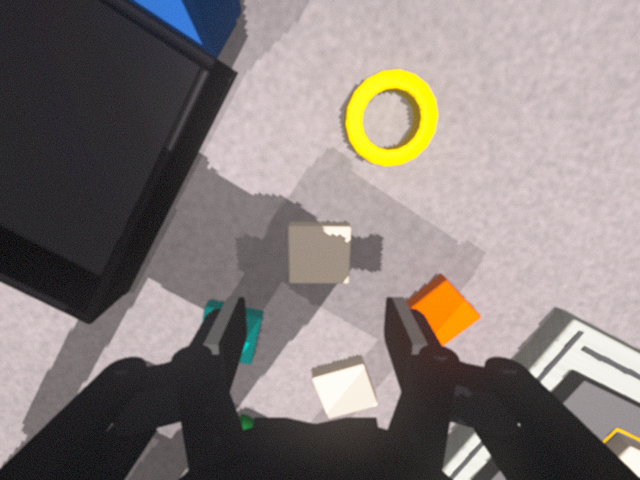

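Run:
```python
from look import *
m=np.load('w16.npy',allow_pickle=True).item()
X=cast(m,[[289,223],[351,222],[349,283],[289,284]],12); print(X.round(1).tolist(),X.mean(0))
d=X[1]-X[0]; print(np.arctan2(d[1],d[0])); d=X[0]-X[3]; print(np.arctan2(d[1],d[0])-np.pi/2)
to([*X.mean(0)[:2],22],-1.004)
```

```text
[[523.6, 69.3, 12.0], [545.2, 36.9, 12.0], [509.8, 14.2, 12.0], [487.6, 47.4, 12.0]] [516.5698802   41.95427536  12.        ]
-0.9836478902861733
-1.0244851803073356
t 31.15 tcp [513.8  43.7 253.4] eul [-1.574  0.002 -1.001] gap 62.0 F [ 0.1 -0.3  0. ]
delta [0.003, 0.0764, 0.0016] [0.0029, 0.0026, -0.0016]
```

play_rows([
  [70,[0.003,0.025,0.0015],[0.003,0.003,0]],
  [70,[0.003,0.05,0.0015],[0.003,0.003,0]],
  [70,[0.003,0.068,0.0015],[0.003,0.003,0]],
  [70,[0.003,0.0765,0.0015],[0.003,0.003,0]],
  [70,[0.003,0.0765,0.0015],[0.003,0.003,0]],
  [255,[0.003,0.0765,0.0015],[0.003,0.003,0]],
  [255,[0.003,0.0765,0.0015],[0.003,0.003,0]],
  [255,[0.003,0.0765,0.0015],[0.003,0.003,0]],
])

```text
time: 31.95
tcp_pos: [517.3, 41.8, 178.3]
eef_rot: [-1.569, 0.0, -1.004]
ft_force: [-0.4, -1.4, 5.1]
finger_gap: 38.9
```

play_rows([
  [255,[0,0,0],[0,0,0]],
  [255,[0,0,0],[0,0,0]],
  [255,[0,0,0],[0,0,0]],
  [255,[0,-0.03,0],[0,0,0]],
  [255,[0,-0.07,0],[0,0,0]],
  [255,[0,-0.09,0],[0,0,0]],
  [255,[0,-0.09,0],[0,0,0]],
])

```text
time: 32.65
tcp_pos: [518.8, 41.7, 272.3]
eef_rot: [-1.563, -0.004, -1.004]
ft_force: [0.1, 0.1, 1.0]
finger_gap: 39.1
```

Run:
```python
from look import *
to([454.85-6,-230.4,110],-1.484)
to([461.75-6,-310.1,110],-1.484)
```

```text
t 32.65 tcp [518.8  41.7 272.3] eul [-1.563 -0.004 -1.004] gap 39.1 F [0.1 0.1 1. ]
delta [0.1921, 0.0064, -0.2051] [-0.0086, 0.4796, 0.0017]
t 32.65 tcp [518.8  41.7 272.3] eul [-1.563 -0.004 -1.004] gap 39.1 F [0.1 0.1 1. ]
delta [0.263, 0.0064, -0.242] [-0.0086, 0.4796, 0.0017]
```

play_rows([
  [255,[0.025,0,-0.023],[-0.0086,0.05,0.002]],
  [255,[0.06,0,-0.055],[-0.0086,0.15,0.002]],
  [255,[0.095,0,-0.087],[-0.0086,0.25,0.002]],
  [255,[0.13,0,-0.12],[-0.0086,0.35,0.002]],
  [255,[0.165,0,-0.152],[-0.0086,0.45,0.002]],
  [255,[0.2,0,-0.184],[-0.0086,0.48,0.002]],
  [255,[0.235,0.003,-0.216],[-0.0086,0.48,0.002]],
  [255,[0.263,0.006,-0.242],[-0.0086,0.48,0.002]],
])

```text
time: 33.45
tcp_pos: [454.6, -312.2, 264.1]
eef_rot: [-1.572, 0.001, -1.485]
ft_force: [1.0, 0.9, 0.2]
finger_gap: 38.7
```

Run:
```python
from look import *
to([461.75-6,-310.1,57],-1.484)
```

```text
t 33.45 tcp [ 454.6 -312.2  264.1] eul [-1.572e+00  1.000e-03 -1.485e+00] gap 38.7 F [1.  0.9 0.2]
delta [-0.0019, 0.0521, 0.0014] [0.0011, -0.0013, -0.0009]
```

play_rows([
  [255,[-0.002,0.015,0.001],[0.001,-0.001,0]],
  [255,[-0.002,0.03,0.001],[0.001,-0.001,0]],
  [255,[-0.002,0.043,0.001],[0.001,-0.001,0]],
  [255,[-0.002,0.051,0.001],[0.001,-0.001,0]],
  [255,[-0.002,0.052,0.001],[0.001,-0.001,0]],
  [255,[-0.002,0.052,0.001],[0.001,-0.001,0]],
])

```text
time: 34.05
tcp_pos: [455.6, -309.4, 211.9]
eef_rot: [-1.571, 0.001, -1.483]
ft_force: [0.4, -0.4, 0.1]
finger_gap: 38.8
```

Run:
```python
from look import *
to([461.75-6,-310.1,53],-1.484)
snap('wrist','w17')
```

```text
t 34.05 tcp [ 455.6 -309.4  211.9] eul [-1.571e+00  1.000e-03 -1.483e+00] gap 38.8 F [ 0.4 -0.4  0.1]
delta [0.0007, 0.0039, 0.0001] [0.0003, 0.0009, -0.0012]
```

View pics/w17.png

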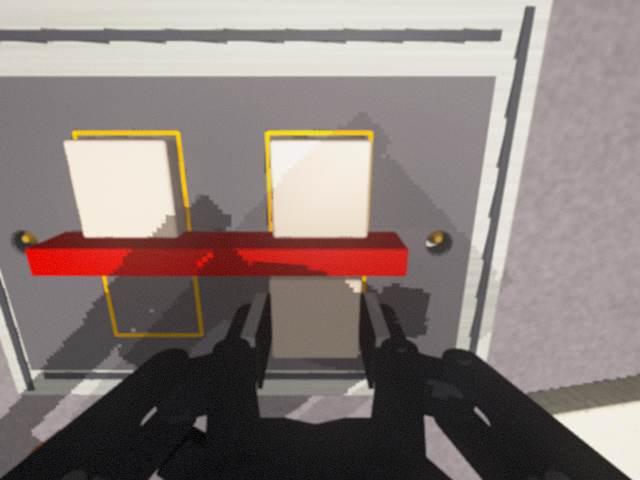

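play_rows([
  [255,[0.0005,0.002,0],[0,0,0]],
  [255,[0.0005,0.004,0],[0,0,0]],
  [255,[0.0005,0.0045,0],[0,0,0]],
  [255,[0.0005,0.0045,0.002],[0,0,0]],
  [255,[0.0005,0.0045,0.004],[0,0,0]],
])

```text
time: 34.6
tcp_pos: [459.9, -310.0, 208.3]
eef_rot: [-1.57, 0.0, -1.484]
ft_force: [-1.7, -0.2, 1.9]
finger_gap: 39.2
```

play_rows([
  [255,[0,0,0.0015],[0,0,0]],
  [255,[0,0,0.003],[0,0,0]],
])

```text
time: 34.8
tcp_pos: [462.6, -309.9, 208.3]
eef_rot: [-1.572, 0.0, -1.483]
ft_force: [-6.0, -0.8, 5.0]
finger_gap: 39.1
```

play_rows([
  [255,[0,0,0.001],[0,0,0]],
  [255,[0,0,0.0015],[0,0,0]],
])

```text
time: 35.0
tcp_pos: [463.6, -309.9, 208.3]
eef_rot: [-1.574, 0.0, -1.483]
ft_force: [-6.0, -0.0, 5.1]
finger_gap: 38.8
```

play_rows([
  [255,[0,0,0.001],[0,0,0]],
  [255,[0,0,0.0015],[0,0,0]],
])

```text
time: 35.2
tcp_pos: [464.5, -309.9, 208.3]
eef_rot: [-1.576, 0.001, -1.483]
ft_force: [-6.6, -0.0, 4.9]
finger_gap: 39.6
```

Run:
```python
from look import *
to([461.75-6,-310.1,53],-1.484)
im=snap('wrist','w18')[:,:,::-1]; cv2.imwrite('pics/w18c.png',cv2.resize(im[200:380,200:440],None,fx=3,fy=3,interpolation=0))
```

```text
t 35.2 tcp [ 464.5 -309.9  208.3] eul [-1.576e+00  1.000e-03 -1.483e+00] gap 39.6 F [-6.6 -0.   4.9]
delta [-0.0006, 0.0004, -0.0088] [0.0054, 0.0012, -0.0008]
```

View pics/w18c.png

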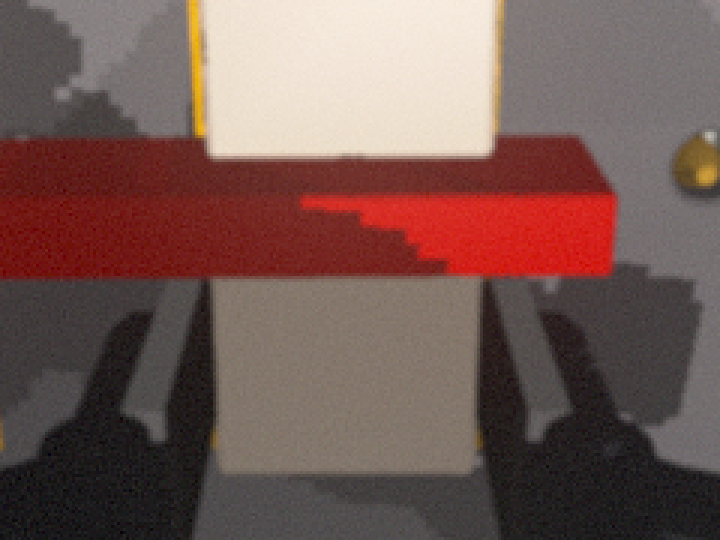

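Run:
```python
from look import *
m=camera_model('wrist')
C=np.array([484.2,-268]);ex=np.array([.9963,.0863]);ey=np.array([-.0863,.9963])
for px in ([200+220/3,357.2],[200+475/3,357.2]):
    X=cast(m,[px],42)[0]; d=X[:2]-C; print(d@ex,d@ey)
# rib -x top edge at z 54: row 200+276/3 
for px in ([230,292],[350,292]):
    X=cast(m,[px],54)[0]; d=X[:2]-C; print('rib',d@ex,d@ey)
```

```text
-44.53166850380064 -21.15988750901565
-44.4655414763537 -60.4799586970086
rib -4.892909966319191 -6.930448339037023
rib -4.818341944498079 -54.15798707414818
```

play_rows([
  [255,[0,0,0],[0.006,0,0]],
  [255,[0,0,0],[0.006,0,0]],
  [80,[0,0,0],[0.006,0,0]],
  [80,[0,0,0],[0.006,0,0]],
  [80,[0,0,0],[0.006,0,0]],
  [80,[0,-0.01,0],[0.006,0,0]],
  [80,[0,-0.04,0],[0.006,0,0]],
  [80,[0,-0.06,0],[0.006,0,0]],
])

```text
time: 36.05
tcp_pos: [465.3, -310.0, 270.4]
eef_rot: [-1.569, 0.0, -1.483]
ft_force: [0.2, -0.5, 0.6]
finger_gap: 58.4
```

```bash
python3 tiles.py w19;python3 fix.py c
python3 -c "
from look import *
to([433.7,-34.1,100],-2.244)"
```

```text
tcp [ 465.3 -310.   270.4] [-1.569  0.    -1.483] t 36.05
[170. 181.] [ 500.9 -214.2   44.7   45.8    5.1]
[315. 183.] [ 509.7 -306.5   44.6   45.     5. ]
scene [351. 303.] [715.8  73.2  25.4  27.9   1.3]
scene [306. 224.] [432.4 -34.2  38.8  38.   51.9]
t 36.2 tcp [ 465.8 -310.5  271. ] eul [-1.567 -0.002 -1.483] gap 58.7 F [ 0.1 -0.3 -0.6]
delta [-0.2782, 0.0153, -0.0077] [-0.0049, 0.7612, 0.0008]
```

View pics/w19.png

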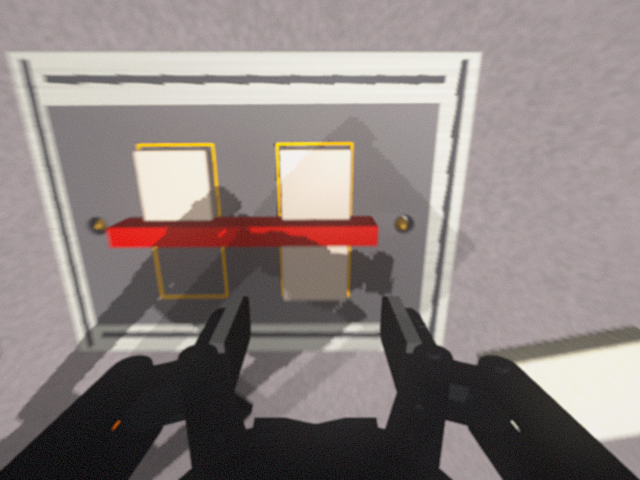

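play_rows([
  [75,[-0.035,0,-0.001],[-0.005,0.14,0]],
  [75,[-0.075,0,-0.002],[-0.005,0.28,0]],
  [75,[-0.115,0,-0.003],[-0.005,0.42,0]],
  [75,[-0.155,0,-0.004],[-0.005,0.56,0]],
  [75,[-0.195,0.005,-0.005],[-0.005,0.7,0]],
  [75,[-0.235,0.01,-0.006],[-0.005,0.761,0]],
  [75,[-0.265,0.015,-0.007],[-0.005,0.761,0]],
  [75,[-0.278,0.015,-0.0077],[-0.005,0.761,0]],
])

```text
time: 37.0
tcp_pos: [432.4, -32.0, 253.6]
eef_rot: [-1.574, -0.002, -2.242]
ft_force: [0.3, -0.4, -0.5]
finger_gap: 60.4
```

play_rows([
  [75,[0,0,0],[0,0,0]],
  [75,[0,0,0],[0,0,0]],
])

```text
time: 37.2
tcp_pos: [432.4, -32.3, 253.3]
eef_rot: [-1.574, -0.002, -2.241]
ft_force: [0.2, 0.2, 0.5]
finger_gap: 60.0
```

```bash
python3 tiles.py w20
python3 -c "
from look import *
to([433.7,-34.1,22],-2.244); print(read_state()['joint_pos'])"
```

```text
tcp [432.4 -32.3 253.3] [-1.574e+00 -2.000e-03 -2.241e+00] t 37.2
t 37.25 tcp [432.6 -32.7 253.6] eul [-1.573e+00 -2.000e-03 -2.242e+00] gap 60.0 F [-0.2  0.2 -0.3]
delta [0.0002, 0.0765, 0.0019] [0.0026, 0.0024, 0.0021]
[-1.93557660e-01 -2.00281180e-01  2.09565800e+00 -6.90244406e-04
  1.24950128e+00  2.04830892e+00]
```

View pics/w20.png

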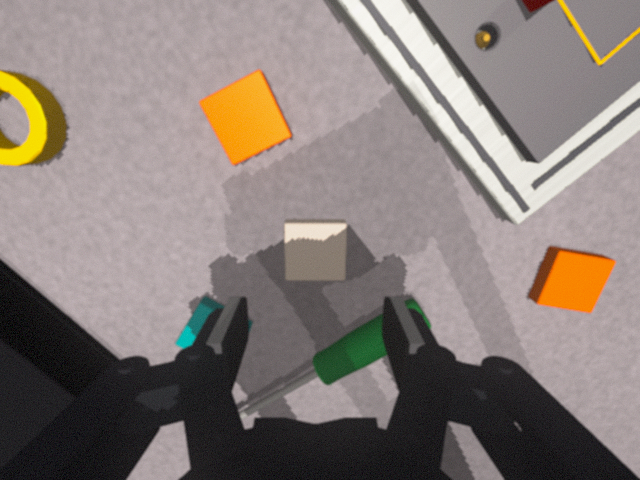

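Run:
```python
from look import *
m=np.load('w20.npy',allow_pickle=True).item()
X=cast(m,[[285,220],[346,221],[347,280],[285,280]],12); print(X.mean(0))
to([*X.mean(0)[:2],22],-2.244)
```

```text
[434.7612557  -35.10449713  12.        ]
t 37.25 tcp [432.6 -32.7 253.6] eul [-1.573e+00 -2.000e-03 -2.242e+00] gap 60.0 F [-0.2  0.2 -0.3]
delta [0.0003, 0.0765, 0.0034] [0.0026, 0.0024, 0.0021]
```

play_rows([
  [80,[0.0003,0.025,0.003],[0.0026,0.002,0.002]],
  [80,[0.0003,0.05,0.003],[0.0026,0.002,0.002]],
  [80,[0.0003,0.068,0.003],[0.0026,0.002,0.002]],
  [80,[0.0003,0.0765,0.003],[0.0026,0.002,0.002]],
  [80,[0.0003,0.0765,0.003],[0.0026,0.002,0.002]],
  [255,[0.0003,0.0765,0.003],[0.0026,0.002,0.002]],
  [255,[0.0003,0.0765,0.003],[0.0026,0.002,0.002]],
  [255,[0.0003,0.0765,0.003],[0.0026,0.002,0.002]],
])

```text
time: 38.05
tcp_pos: [435.3, -35.1, 178.3]
eef_rot: [-1.569, 0.001, -2.244]
ft_force: [0.3, -0.9, 3.9]
finger_gap: 39.2
```

play_rows([
  [255,[0,0,0],[0,0,0]],
  [255,[0,0,0],[0,0,0]],
  [255,[0,0,0],[0,0,0]],
  [255,[0,-0.03,0],[0,0,0]],
  [255,[0,-0.07,0],[0,0,0]],
  [255,[0,-0.09,0],[0,0,0]],
  [255,[0,-0.09,0],[0,0,0]],
])

```text
time: 38.75
tcp_pos: [436.6, -35.3, 271.9]
eef_rot: [-1.563, 0.004, -2.243]
ft_force: [0.7, -0.1, 0.2]
finger_gap: 38.8
```

Run:
```python
from look import *
to([454.85-6,-230.4,110],-1.484)
```

```text
t 38.75 tcp [436.6 -35.3 271.9] eul [-1.563  0.004 -2.243] gap 38.8 F [ 0.7 -0.1  0.2]
delta [0.145, 0.0074, 0.1311] [-0.0092, -0.7595, -0.0007]
```

play_rows([
  [255,[0.015,0,0.013],[-0.009,-0.12,0]],
  [255,[0.035,0,0.031],[-0.009,-0.26,0]],
  [255,[0.055,0,0.05],[-0.009,-0.4,0]],
  [255,[0.075,0,0.068],[-0.009,-0.54,0]],
  [255,[0.095,0,0.086],[-0.009,-0.68,0]],
  [255,[0.115,0,0.104],[-0.009,-0.76,0]],
  [255,[0.135,0.003,0.122],[-0.009,-0.76,0]],
  [255,[0.145,0.006,0.131],[-0.009,-0.76,0]],
])

```text
time: 39.55
tcp_pos: [448.3, -231.8, 265.0]
eef_rot: [-1.572, 0.001, -1.485]
ft_force: [0.3, 1.3, -0.2]
finger_gap: 38.7
```

Run:
```python
from look import *
to([454.85-6,-230.4,57],-1.484)
```

```text
t 39.55 tcp [ 448.3 -231.8  265. ] eul [-1.572e+00  1.000e-03 -1.485e+00] gap 38.7 F [ 0.3  1.3 -0.2]
delta [-0.0013, 0.053, 0.0007] [0.0008, -0.0009, -0.0011]
```

play_rows([
  [255,[-0.0013,0.015,0.0007],[0.001,-0.001,-0.001]],
  [255,[-0.0013,0.03,0.0007],[0.001,-0.001,-0.001]],
  [255,[-0.0013,0.043,0.0007],[0.001,-0.001,-0.001]],
  [255,[-0.0013,0.052,0.0007],[0.001,-0.001,-0.001]],
  [255,[-0.0013,0.053,0.0007],[0.001,-0.001,-0.001]],
  [255,[-0.0013,0.053,0.0007],[0.001,-0.001,-0.001]],
])

```text
time: 40.15
tcp_pos: [448.9, -230.0, 211.8]
eef_rot: [-1.571, 0.001, -1.483]
ft_force: [-0.1, 0.6, -0.3]
finger_gap: 38.8
```

Run:
```python
from look import *
to([454.85-6,-230.4,53],-1.484)
snap('wrist','w21')
```

```text
t 40.15 tcp [ 448.9 -230.   211.8] eul [-1.571e+00  1.000e-03 -1.483e+00] gap 38.8 F [-0.1  0.6 -0.3]
delta [0.0004, 0.0038, -0.0] [0.0003, 0.0006, -0.0005]
```

View pics/w21.png

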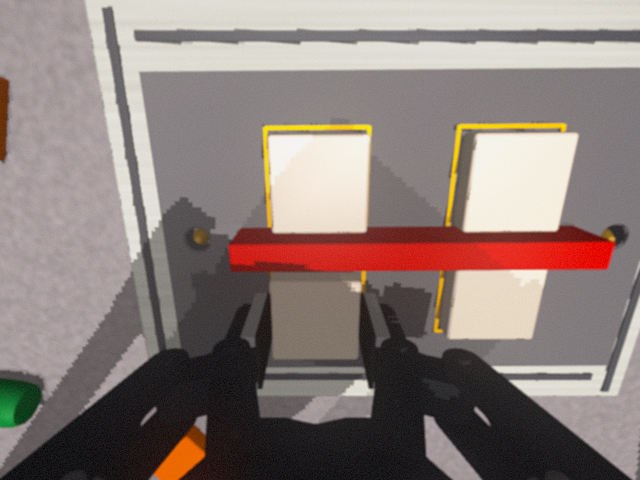

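play_rows([
  [255,[0.0004,0.002,0],[0,0,0]],
  [255,[0.0004,0.0035,0],[0,0,0]],
  [255,[0.0004,0.004,0],[0,0,0]],
  [255,[0.0004,0.004,0.002],[0,0,0]],
  [255,[0.0004,0.004,0.004],[0,0,0]],
])

```text
time: 40.7
tcp_pos: [453.3, -230.4, 208.5]
eef_rot: [-1.57, -0.0, -1.484]
ft_force: [-0.2, -0.4, -0.3]
finger_gap: 38.7
```

play_rows([
  [255,[0,0,0.0015],[0,0,0]],
  [255,[0,0,0.003],[0,0,0]],
])

```text
time: 40.9
tcp_pos: [456.5, -230.1, 208.6]
eef_rot: [-1.57, -0.0, -1.484]
ft_force: [0.6, 0.2, -0.1]
finger_gap: 38.8
```

play_rows([
  [255,[0,0,0.001],[0,0,0]],
  [255,[0,0,0.0015],[0,0,0]],
])

```text
time: 41.1
tcp_pos: [457.8, -230.0, 208.4]
eef_rot: [-1.571, -0.0, -1.483]
ft_force: [-3.5, -1.2, 1.1]
finger_gap: 38.7
```

Run:
```python
from look import *
m=camera_model('wrist')
im=snap('wrist','w22')[:,:,::-1]; cv2.imwrite('pics/w22c.png',cv2.resize(im[200:380,200:440],None,fx=3,fy=3,interpolation=0))
np.save('w22.npy',m,allow_pickle=True)
```

```text
(no output)
```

View pics/w22c.png

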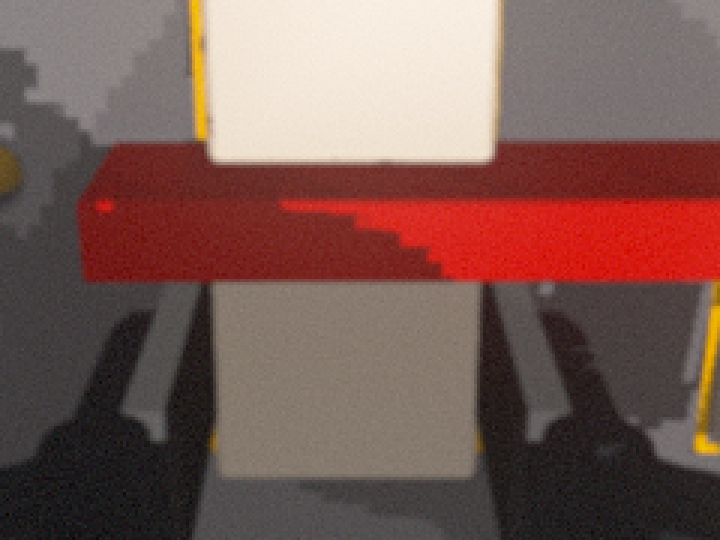

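play_rows([
  [255,[0,0,0.001],[0,0,0]],
  [255,[0,0.0005,0.0015],[0,0,0]],
])

```text
time: 41.35
tcp_pos: [458.6, -230.0, 208.2]
eef_rot: [-1.574, 0.0, -1.483]
ft_force: [-14.3, 0.9, 16.8]
finger_gap: 38.9
```

play_rows([
  [255,[0,0.0005,0],[0.001,0,0]],
  [255,[0,0.001,0],[0.001,0,0]],
  [80,[0,0.001,0],[0.001,0,0]],
  [80,[0,0.001,0],[0.001,0,0]],
  [80,[0,0.001,0],[0.001,0,0]],
  [80,[0,-0.01,0],[0.001,0,0]],
  [80,[0,-0.04,0],[0.001,0,0]],
  [80,[0,-0.06,0],[0.001,0,0]],
])

```text
time: 42.15
tcp_pos: [459.1, -230.1, 270.3]
eef_rot: [-1.572, -0.0, -1.483]
ft_force: [0.2, -0.7, 0.7]
finger_gap: 58.5
```

Run:
```python
from look import *
to([560,-268,240],-1.484)
```

```text
t 42.15 tcp [ 459.1 -230.1  270.3] eul [-1.572 -0.    -1.483] gap 58.5 F [ 0.2 -0.7  0.7]
delta [0.0466, -0.1247, 0.0971] [0.0009, 0.0006, 0.0002]
```

play_rows([
  [60,[0.015,-0.04,-0.02],[0,0,0]],
  [60,[0.03,-0.06,-0.04],[0,0,0]],
  [60,[0.034,-0.06,-0.058],[0,0,0]],
  [60,[0.034,-0.06,-0.058],[0,0,0]],
  [60,[0.034,-0.06,-0.058],[0,0,0]],
])

```text
time: 42.65
tcp_pos: [404.3, -269.0, 330.8]
eef_rot: [-1.571, -0.0, -1.484]
ft_force: [0.1, 0.4, -0.9]
finger_gap: 65.2
```

```bash
python3 tiles.py w23; python3 -c "
from look import *
im=load('w23'); cv2.imwrite('pics/w23c.png',cv2.resize(im[20:240,160:480],None,fx=2.4,fy=2.4,interpolation=0))
m=np.load('w23.npy',allow_pickle=True).item(); print(-m['R'].T@m['t'])"
```

```text
tcp [ 404.3 -269.   330.8] [-1.571 -0.    -1.484] t 42.65
[377. 162.] [ 460.6 -315.8   42.3   43.6    4.9]
[268. 162.] [ 452.9 -227.    42.3   43.2    4.9]
[383.  84.] [ 518.5 -311.3   42.6   43.7    4.9]
[266.  84.] [ 510.9 -222.9   42.6   43.3    4.9]
[ 485.62638459 -262.40033722  300.07254978]
```

View pics/w23c.png

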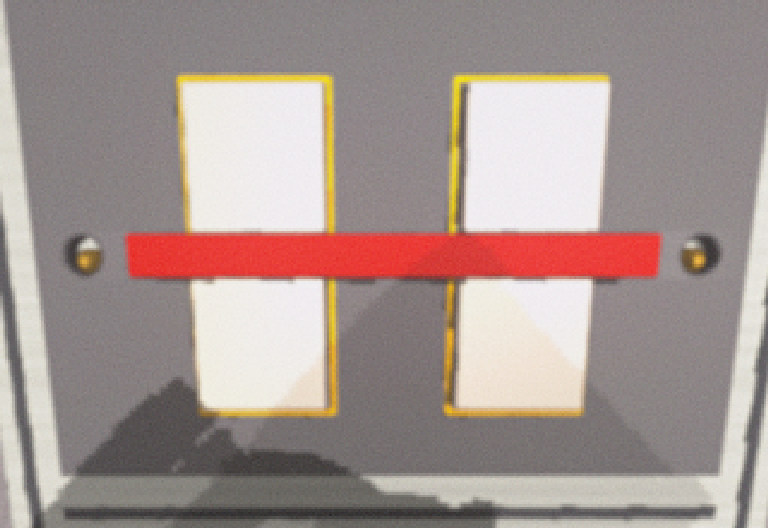

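Run:
```python
from look import *
m=np.load('w23.npy',allow_pickle=True).item(); im=load('w23'); H=hsv(im); h,s,v=H[...,0],H[...,1],H[...,2]
for c in blobs(((h<6)|(h>174))&(s>150)&(v>60),500):
    r=rect(m,c,54); print('rib',r); C=r[:2]
    a=np.radians(r[4]); ex=np.array([np.cos(a),np.sin(a)]);ey=np.array([-ex[1],ex[0]])
for c in blobs((s<45)&(v>205),300,20000):
    r=rect(m,c,42)
    if 30<r[2]<50 and 30<r[3]<50: print(r,((r[:2]-C)@np.c_[ex,ey]).round(1))
to([634,266,290],1.585); print(read_state()['joint_pos'])
```

```text
rib [ 485.3 -268.1   11.5  148.6    4.9]
[ 463.2 -310.2   37.9   39.     4.9] [-25.6 -40.1]
[ 456.3 -230.7   37.9   38.7    4.9] [-25.7  39.7]
[ 515.1 -306.2   38.2   39.1    4.9] [ 26.4 -40.5]
[ 508.3 -227.    38.2   38.8    4.9] [26.4 39. ]
t 42.7 tcp [ 404.6 -268.8  330.4] eul [-1.571  0.    -1.484] gap 65.4 F [ 0.1  1.3 -0.4]
delta [-0.5128, -0.1148, 0.275] [0.0, -3.0687, -0.001]
[-6.91823333e-01 -1.34847352e-01  1.89008329e+00 -4.74508049e-04
  1.38684407e+00  7.91969004e-01]
```

Run:
```python
from look import *
to([634,266,310],-1.557)
```

```text
t 42.7 tcp [ 404.6 -268.8  330.4] eul [-1.571  0.    -1.484] gap 65.4 F [ 0.1  1.3 -0.4]
delta [-0.5128, -0.1348, 0.275] [0.0007, 0.0733, 0.0]
```

play_rows([
  [0,[-0.03,-0.04,0.015],[0,0.02,0]],
  [0,[-0.065,-0.08,0.035],[0,0.03,0]],
  [0,[-0.1,-0.11,0.055],[0,0.04,0]],
  [0,[-0.14,-0.135,0.075],[0,0.05,0]],
  [0,[-0.18,-0.135,0.096],[0,0.06,0]],
  [0,[-0.22,-0.135,0.118],[0,0.073,0]],
  [0,[-0.26,-0.135,0.14],[0,0.073,0]],
  [0,[-0.3,-0.135,0.161],[0,0.073,0]],
])

```text
time: 43.5
tcp_pos: [539.7, 47.2, 464.8]
eef_rot: [-1.572, 0.0, -1.555]
ft_force: [0.3, -0.3, -0.2]
finger_gap: 85.1
```

Run:
```python
from look import *
to([634,266,310],-1.557)
```

```text
t 43.5 tcp [539.7  47.2 464.8] eul [-1.572  0.    -1.555] gap 85.1 F [ 0.3 -0.3 -0.2]
delta [-0.2173, -0.0003, 0.0977] [0.0014, 0.0018, -0.0002]
```

play_rows([
  [0,[-0.035,0,0.016],[0,0,0]],
  [0,[-0.075,0,0.034],[0,0,0]],
  [0,[-0.115,0,0.052],[0,0,0]],
  [0,[-0.155,0,0.07],[0,0,0]],
  [0,[-0.19,0,0.086],[0,0,0]],
  [0,[-0.21,0,0.094],[0,0,0]],
  [0,[-0.217,0,0.098],[0,0,0]],
  [0,[-0.217,0,0.098],[0,0,0]],
])

```text
time: 44.3
tcp_pos: [634.3, 267.1, 463.3]
eef_rot: [-1.574, -0.0, -1.553]
ft_force: [0.4, 0.0, -0.0]
finger_gap: 85.1
```

Run:
```python
from look import *
to([634,266,231.5],-1.557)
np.save('w24.npy',camera_model('wrist'),allow_pickle=True)
snap('wrist','w24');snap('scene','c24')
```

```text
t 44.3 tcp [634.3 267.1 463.3] eul [-1.574 -0.    -1.553] gap 85.1 F [ 0.4  0.  -0. ]
delta [0.0011, 0.0768, -0.0001] [0.0031, 0.0037, 0.0004]
```

View pics/w24.png

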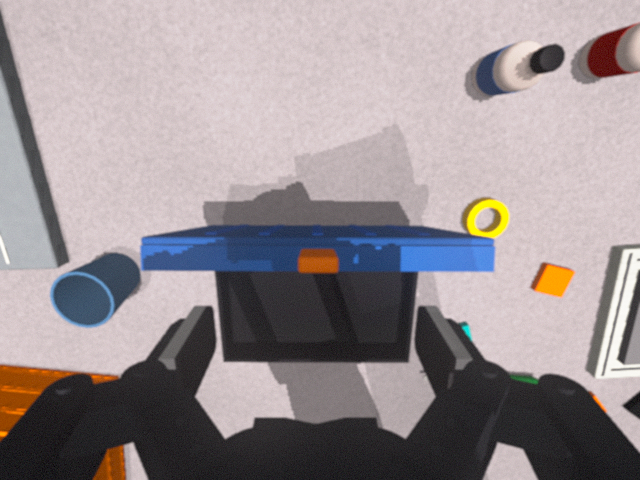

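View pics/c24.png

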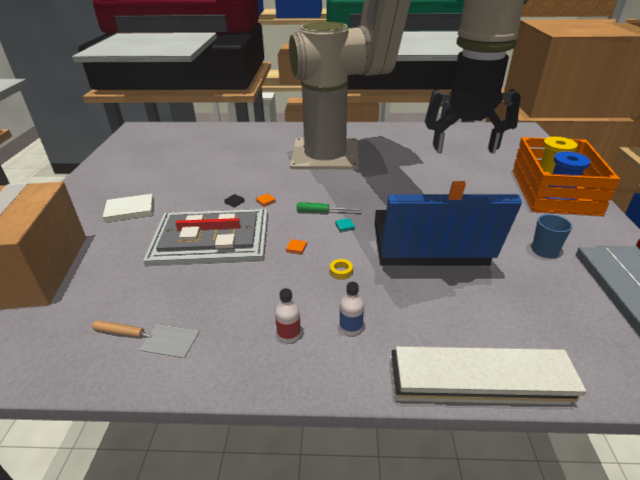

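Run:
```python
from look import *
m=np.load('w24.npy',allow_pickle=True).item(); im=load('w24'); H=hsv(im); h,s,v=H[...,0],H[...,1],H[...,2]
for c in blobs((h>3)&(h<18)&(s>170)&(v>90)&(np.abs(np.arange(640)-320)<60)[None,:],100):
    if c[:,1].max()<300: print(c.min(0),c.max(0),rect(m,c,243),rect(m,c,231))
t=1.8
for r in (194,206): print(r,579-r*np.cos(t)+11*np.sin(t),45+r*np.sin(t)+11*np.cos(t))
```

```text
[299 250] [337 272] [639.4 265.   13.9  22.4   1. ] [634.6 264.8  14.8  23.9   1. ]
194 633.7895303101191 231.4272173487459
206 636.515955446436 243.11338891928423
```

play_rows([
  [0,[0.002,0.025,0],[0.003,0.0035,0]],
  [0,[0.002,0.05,0],[0.003,0.0035,0]],
  [0,[0.002,0.068,0],[0.003,0.0035,0]],
  [0,[0.002,0.074,0],[0.003,0.0035,0]],
  [0,[0.002,0.074,0],[0.003,0.0035,0]],
  [255,[0.002,0.074,0],[0.003,0.0035,0]],
  [255,[0.002,0.074,0],[0.003,0.0035,0]],
  [255,[0.002,0.074,0],[0.003,0.0035,0]],
], newtons=30)

```text
time: 45.2
tcp_pos: [634.3, 263.2, 391.8]
eef_rot: [-1.568, 0.0, -1.559]
ft_force: [-0.3, -1.3, -0.4]
finger_gap: 43.9
```

play_rows([
  [255,[0,0,0],[0,0,0]],
  [255,[0,0,0],[0,0,0]],
  [255,[0,0,0],[0,0,0]],
  [255,[0,0,0],[0,0,0]],
])

```text
time: 45.6
tcp_pos: [634.2, 265.0, 392.9]
eef_rot: [-1.566, 0.004, -1.557]
ft_force: [0.8, 8.5, 1.1]
finger_gap: 23.3
```

Run:
```python
from look import *
p,R,s=pose(); print(p,s['finger_gap'],s['ft_force'])
# radius from hinge (579,45)
g=p[[0,2]]-[579,45+155]; r=np.hypot(*g); a=np.arctan2(g[1],-g[0]); print(r,a)
for n,k in enumerate(np.arange(1,27)):
    b=a-0.07*k; print(round(b,2), 'dx',round(-r*np.cos(b)-g[0],1),'dz',round(r*np.sin(b)-g[1],1))
```

```text
[634.17770775 265.03816419 392.8672313 ] 23.330680782506352 [0.81569544 8.5294784  1.10749744]
200.60495592205493 1.849444850872556
1.78 dx -13.6 dz 3.4
1.71 dx -27.5 dz 5.8
1.64 dx -41.4 dz 7.3
1.57 dx -55.4 dz 7.7
1.5 dx -69.5 dz 7.2
1.43 dx -83.4 dz 5.7
1.36 dx -97.3 dz 3.3
1.29 dx -110.9 dz -0.1
1.22 dx -124.2 dz -4.5
1.15 dx -137.2 dz -9.8
1.08 dx -149.8 dz -16.0
1.01 dx -162.0 dz -23.0
0.94 dx -173.6 dz -30.9
0.87 dx -184.6 dz -39.6
0.8 dx -195.0 dz -49.0
0.73 dx -204.7 dz -59.2
0.66 dx -213.7 dz -70.0
0.59 dx -221.9 dz -81.4
0.52 dx -229.3 dz -93.3
0.45 dx -235.9 dz -105.7
0.38 dx -241.5 dz -118.6
0.31 dx -246.3 dz -131.8
0.24 dx -250.1 dz -145.3
0.17 dx -252.9 dz -159.0
0.1 dx -254.8 dz -173.0
0.03 dx -255.7 dz -187.0
```

play_rows([
  [255,[0,-0.0034,-0.0136],[0,0,0]],
  [255,[0,-0.0058,-0.0275],[0,0,0]],
  [255,[0,-0.0073,-0.0414],[0,0,0]],
  [255,[0,-0.0077,-0.0554],[0,0,0]],
  [255,[0,-0.0072,-0.0695],[0,0,0]],
  [255,[0,-0.0057,-0.0834],[0,0,0]],
  [255,[0,-0.0033,-0.0973],[0,0,0]],
  [255,[0,0.0001,-0.111],[0,0,0]],
])

```text
time: 46.4
tcp_pos: [523.2, 263.5, 393.7]
eef_rot: [-1.562, 0.004, -1.557]
ft_force: [1.5, -0.1, 1.2]
finger_gap: 23.3
```

```bash
cat > arc.py <<'E'
from look import *
p,R,s=pose(); print(p.round(1),s['eef_rot'],s['finger_gap'],s['ft_force'])
g=p[[0,2]]-[579,45+155]; r=np.hypot(*g); a=np.arctan2(g[1],-g[0]); print(r,a)
r=200.
for k in range(1,9):
    b=a-0.07*k; print(round(b,2),'y',round(-(r*np.sin(b)-g[1]),1),'z',round(-r*np.cos(b)-g[0],1))
E
python3 arc.py
```

```text
[523.2 263.5 393.7] [-1.56235231  0.00411906 -1.55714658] 23.26237134431354 [ 1.46985388 -0.064634    1.15236733]
201.60983863989156 1.2905780165539231
1.22 y 5.9 z -12.9
1.15 y 11.1 z -25.8
1.08 y 17.3 z -38.4
1.01 y 24.3 z -50.5
0.94 y 32.2 z -62.1
0.87 y 40.8 z -73.1
0.8 y 50.2 z -83.5
0.73 y 60.3 z -93.2
```

play_rows([
  [255,[0,0.005,-0.0129],[-0.004,0,0]],
  [255,[0,0.0105,-0.0258],[-0.008,0,0]],
  [255,[0,0.017,-0.0384],[-0.008,0,0]],
  [255,[0,0.024,-0.0505],[-0.008,0,0]],
  [255,[0,0.032,-0.0621],[-0.008,0,0]],
  [255,[0,0.0408,-0.0731],[-0.008,0,0]],
  [255,[0,0.0502,-0.0835],[-0.008,0,0]],
  [255,[0,0.0603,-0.0932],[-0.008,0,0]],
])

```text
time: 47.2
tcp_pos: [430.1, 262.3, 333.8]
eef_rot: [-1.569, 0.004, -1.557]
ft_force: [-2.5, -3.6, 4.2]
finger_gap: 23.2
```

```bash
python3 arc.py; python3 -c "
from look import *
snap('side','s25')"
```

```text
[430.1 262.3 333.8] [-1.56940538  0.00359107 -1.55703097] 23.19958433321116 [-2.51891573 -3.63579442  4.21207774]
200.12387452839576 0.732016288556691
0.66 y 10.8 z -8.9
0.59 y 22.1 z -17.1
0.52 y 34.0 z -24.5
0.45 y 46.4 z -31.1
0.38 y 59.2 z -36.7
0.31 y 72.4 z -41.5
0.24 y 85.8 z -45.3
0.17 y 99.5 z -48.2
```

View pics/s25.png

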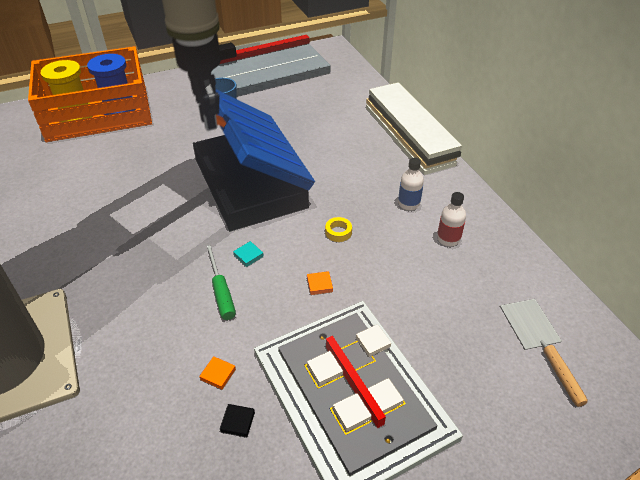

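The tile on the far right was knocked aside. I'll reopen the lid before it shuts, so the order holds, and then mend the tile.

play_rows([
  [255,[0,-0.0101,0.0097],[0,0,0]],
  [255,[0,-0.0195,0.0201],[0,0,0]],
  [255,[0,-0.0281,0.0311],[0,0,0]],
  [255,[0,-0.036,0.0427],[0,0,0]],
  [255,[0,-0.043,0.0548],[0,0,0]],
  [255,[0,-0.0492,0.0674],[0,0,0]],
  [255,[0,-0.0545,0.0803],[0,0,0]],
  [255,[0,-0.059,0.0935],[0,0,0]],
])

```text
time: 48.05
tcp_pos: [522.8, 263.6, 390.9]
eef_rot: [-1.574, 0.003, -1.556]
ft_force: [-2.3, 1.6, -2.8]
finger_gap: 23.5
```

play_rows([
  [255,[0,-0.0035,0.0137],[0,0,0]],
  [255,[0,-0.006,0.0276],[0,0,0]],
  [255,[0,-0.0075,0.0415],[0,0,0]],
  [255,[0,-0.008,0.0555],[0,0,0]],
  [255,[0,-0.0075,0.0695],[0,0,0]],
  [255,[0,-0.006,0.0835],[0,0,0]],
  [255,[0,-0.0035,0.0972],[0,0,0]],
  [255,[0,-0.001,0.106],[0,0,0]],
])

```text
time: 48.85
tcp_pos: [630.0, 265.1, 392.8]
eef_rot: [-1.572, 0.004, -1.557]
ft_force: [-0.9, -0.3, 5.2]
finger_gap: 23.3
```

```bash
python3 arc.py|head -2; python3 -c "
from look import *
snap('side','s26');snap('scene','c26')
im=load('s26');cv2.imwrite('pics/s26c.png',cv2.resize(im[290:480,240:470],None,fx=3,fy=3))"
```

```text
[630.  265.1 392.8] [-1.57181009  0.00387011 -1.55663607] 23.339457668698497 [-0.864817   -0.30547129  5.17315211]
199.430380852876 1.8293371349493703
```

View pics/s26c.png

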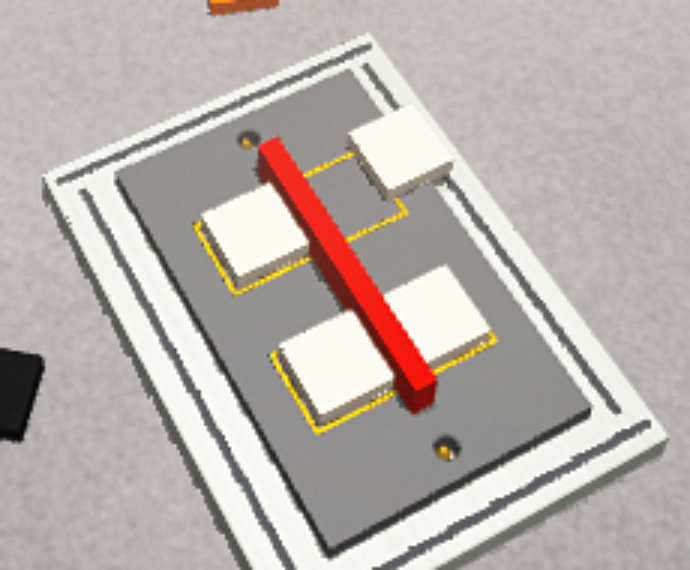

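View pics/s26.png

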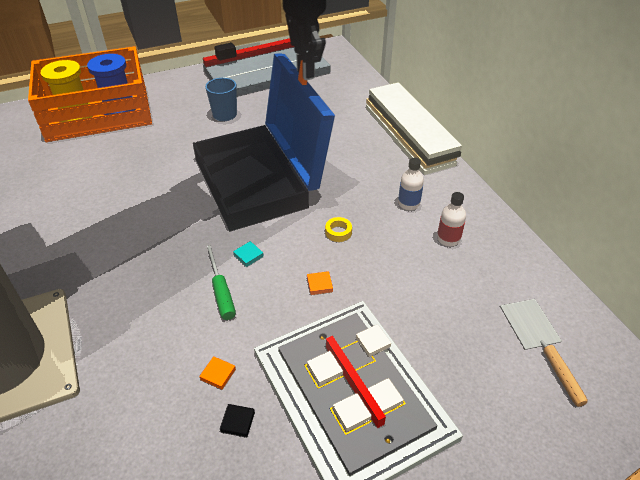

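play_rows([
  [0,[0,0,0],[0,0,0]],
  [0,[0,0,0],[0,0,0]],
  [0,[0,0,0],[0,0,0]],
  [0,[0,0,0],[0,0,0]],
  [0,[0,0,0],[0,0,0]],
  [0,[0,0,0],[0,0,0]],
  [0,[0,-0.04,0],[0,0,0]],
  [0,[0,-0.08,0],[0,0,0]],
])

```text
time: 49.75
tcp_pos: [629.8, 264.6, 471.4]
eef_rot: [-1.575, 0.003, -1.557]
ft_force: [1.3, 0.8, -0.2]
finger_gap: 85.4
```

Run:
```python
from look import *
to([500,-235,240],-1.484)
```

```text
t 49.75 tcp [629.8 264.6 471.4] eul [-1.575  0.003 -1.557] gap 85.4 F [ 1.3  0.8 -0.2]
delta [0.498, 0.0757, -0.1363] [0.0046, -0.0729, -0.0029]
```

play_rows([
  [60,[0.04,0,-0.011],[0.004,0,-0.003]],
  [60,[0.085,0,-0.023],[0.004,-0.03,-0.003]],
  [60,[0.13,0,-0.036],[0.004,-0.05,-0.003]],
  [60,[0.175,0,-0.048],[0.004,-0.073,-0.003]],
  [60,[0.22,0.01,-0.06],[0.004,-0.073,-0.003]],
  [60,[0.265,0.02,-0.073],[0.004,-0.073,-0.003]],
  [60,[0.31,0.03,-0.085],[0.004,-0.073,-0.003]],
  [60,[0.355,0.04,-0.097],[0.004,-0.073,-0.003]],
])

```text
time: 50.55
tcp_pos: [536.6, -93.2, 430.8]
eef_rot: [-1.571, -0.0, -1.484]
ft_force: [1.1, 0.2, 1.1]
finger_gap: 65.7
```

play_rows([
  [60,[0.045,0.012,-0.012],[0,0,0]],
  [60,[0.09,0.024,-0.025],[0,0,0]],
  [60,[0.125,0.033,-0.034],[0,0,0]],
  [60,[0.143,0.036,-0.039],[0,0,0]],
  [60,[0.143,0.036,-0.039],[0,0,0]],
  [60,[0.143,0.036,-0.039],[0,0,0]],
])

```text
time: 51.15
tcp_pos: [510.1, -239.1, 394.9]
eef_rot: [-1.571, 0.0, -1.485]
ft_force: [0.3, -0.3, -0.3]
finger_gap: 65.4
```

```bash
python3 tiles.py w27
python3 - <<'E'
from look import *
m=np.load('w27.npy',allow_pickle=True).item(); im=load('w27'); H=hsv(im); h,s,v=H[...,0],H[...,1],H[...,2]
for c in blobs((s<45)&(v>205),300,20000):
    r=rect(m,c,42)
    if 25<r[2]<55: print(c.mean(0),r)
E
```

```text
tcp [ 510.1 -239.1  394.9] [-1.571  0.    -1.485] t 51.15
[381. 268.] [ 448.5 -317.7   36.8   42.4    4.9]
[385. 215.] [ 508.6 -313.1   40.8   42.     4.9]
[381.36363636 268.10606061] [ 460.7 -310.5   33.7   38.8    4.9]
[385.1        214.87333333] [ 515.7 -306.2   37.3   38.5    4.9]
```

View pics/w27.png

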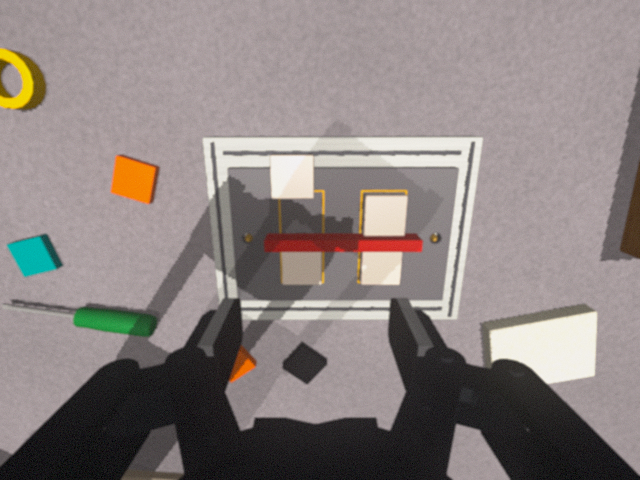

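Run:
```python
from look import *
m=np.load('w27.npy',allow_pickle=True).item(); im=load('w27'); 
cv2.imwrite('pics/w27c.png',cv2.resize(im[140:215,250:335],None,fx=7,fy=7,interpolation=0))
```

```text
(no output)
```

View pics/w27c.png

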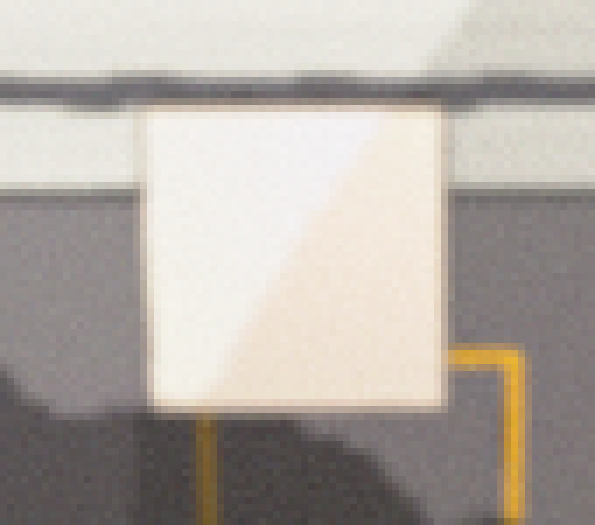

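Run:
```python
from look import *
m=np.load('w27.npy',allow_pickle=True).item()
X=cast(m,[[270.7,155.4],[313.7,155],[313.7,198.6],[271.4,198.6]],42); print(X.round(1).tolist(),X.mean(0)); d=X[0]-X[1]; print(np.arctan2(d[1],d[0]),np.linalg.norm(d)); d=X[1]-X[2];print(np.arctan2(d[1],d[0]),np.linalg.norm(d))
c=X.mean(0)
to([c[0],c[1],90],-1.484)
```

```text
[[562.0, -195.0, 42.0], [565.7, -233.7, 42.0], [525.9, -237.0, 42.0], [522.5, -197.5, 42.0]] [ 544.04981489 -215.79061886   42.        ]
1.6657193508542083 38.84140105044726
0.08472742496015238 39.89866868831426
t 51.2 tcp [ 510.4 -238.5  395.1] eul [-1.57  -0.    -1.484] gap 65.2 F [ 0.3 -1.6 -0.7]
delta [-0.0197, 0.1502, 0.0354] [-0.0007, 0.0004, 0.0002]
```

play_rows([
  [70,[-0.0197,0.03,0.034],[0,0,0]],
  [70,[-0.0197,0.07,0.034],[0,0,0]],
  [70,[-0.0197,0.11,0.034],[0,0,0]],
  [70,[-0.0197,0.14,0.034],[0,0,0]],
  [70,[-0.0197,0.15,0.034],[0,0,0]],
  [70,[-0.0197,0.15,0.034],[0,0,0]],
])

```text
time: 51.8
tcp_pos: [542.4, -214.7, 244.0]
eef_rot: [-1.572, 0.001, -1.482]
ft_force: [0.2, -0.5, 0.2]
finger_gap: 62.2
```

Run:
```python
from look import *
to([543.5,-215.8,53],-1.484)
snap('wrist','w28')
```

```text
t 51.8 tcp [ 542.4 -214.7  244. ] eul [-1.572e+00  1.000e-03 -1.482e+00] gap 62.2 F [ 0.2 -0.5  0.2]
delta [0.0013, 0.036, 0.0011] [0.0017, 0.0018, -0.0014]
```

View pics/w28.png

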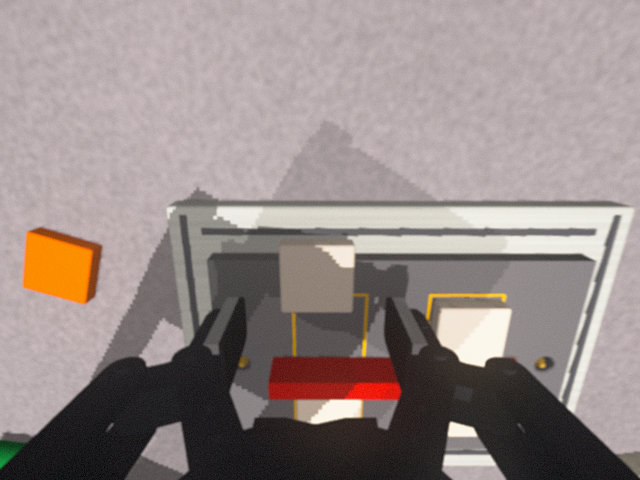

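play_rows([
  [70,[0.0013,0.015,0.001],[0.0017,0.0018,-0.001]],
  [70,[0.0013,0.028,0.001],[0.0017,0.0018,-0.001]],
  [70,[0.0013,0.035,0.001],[0.0017,0.0018,-0.001]],
  [70,[0.0013,0.0355,0.001],[0.0017,0.0018,-0.001]],
  [255,[0.0013,0.0355,0.001],[0.0017,0.0018,-0.001]],
  [255,[0.0013,0.0355,0.001],[0.0017,0.0018,-0.001]],
  [255,[0.0013,0.0355,0.001],[0.0017,0.0018,-0.001]],
  [255,[0.0013,0.0355,0.001],[0.0017,0.0018,-0.001]],
])

```text
time: 52.65
tcp_pos: [544.5, -216.7, 211.0]
eef_rot: [-1.567, -0.002, -1.484]
ft_force: [0.4, -0.9, 1.8]
finger_gap: 38.8
```

play_rows([
  [255,[0,0,0],[0,0,0]],
  [255,[0,0,0],[0,0,0]],
  [255,[0,-0.005,0],[0,0,0]],
  [255,[0,-0.01,0],[0,0,0]],
  [255,[0,-0.01,0],[0,0,0]],
])

```text
time: 53.15
tcp_pos: [545.0, -216.9, 222.3]
eef_rot: [-1.566, -0.003, -1.484]
ft_force: [-0.6, -1.3, -0.1]
finger_gap: 38.6
```

Run:
```python
from look import *
to([506.65+6,-225.4,60],-1.484)
```

```text
t 53.15 tcp [ 545.  -216.9  222.3] eul [-1.566 -0.003 -1.484] gap 38.6 F [-0.6 -1.3 -0.1]
delta [0.0057, 0.0071, -0.033] [-0.0051, -0.0004, 0.0028]
```

play_rows([
  [255,[0.002,0,-0.01],[-0.005,0,0.003]],
  [255,[0.004,0.002,-0.02],[-0.005,0,0.003]],
  [255,[0.0057,0.004,-0.029],[-0.005,0,0.003]],
  [255,[0.0057,0.006,-0.033],[-0.005,0,0.003]],
  [255,[0.0057,0.007,-0.033],[-0.005,0,0.003]],
  [255,[0.0057,0.007,-0.033],[-0.005,0,0.003]],
])

```text
time: 53.75
tcp_pos: [512.4, -225.4, 214.9]
eef_rot: [-1.571, 0.0, -1.485]
ft_force: [0.8, -0.2, -1.1]
finger_gap: 38.5
```

Run:
```python
from look import *
to([506.65,-225.7,56],-1.484)
snap('wrist','w29')
```

```text
t 53.75 tcp [ 512.4 -225.4  214.9] eul [-1.571  0.    -1.485] gap 38.5 F [ 0.8 -0.2 -1.1]
delta [-0.0002, 0.0039, -0.0058] [0.0001, -0.0007, -0.0005]
```

View pics/w29.png

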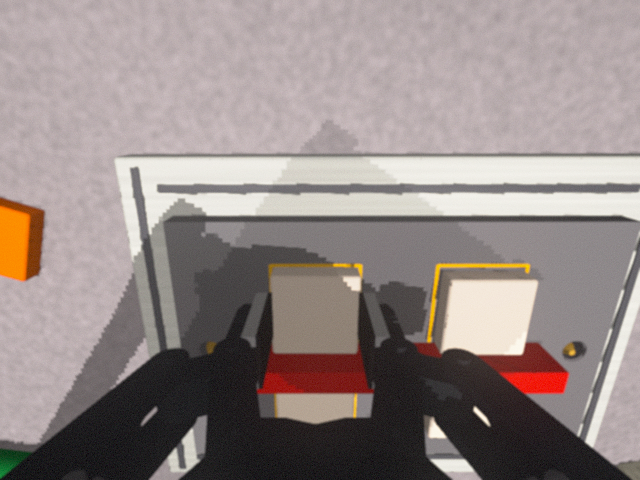

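play_rows([
  [255,[-0.0002,0.0015,0],[0,0,0]],
  [255,[-0.0002,0.003,-0.001],[0,0,0]],
  [255,[-0.0002,0.0035,-0.003],[0,0,0]],
  [255,[-0.0002,0.0035,-0.005],[0,0,0]],
])

```text
time: 54.2
tcp_pos: [507.7, -225.6, 211.5]
eef_rot: [-1.57, 0.0, -1.484]
ft_force: [2.4, 0.7, -1.7]
finger_gap: 38.4
```

play_rows([
  [255,[0,0,-0.001],[0,0,0]],
  [255,[0,0,-0.0025],[0,0,0]],
])

```text
time: 54.4
tcp_pos: [505.4, -225.7, 211.6]
eef_rot: [-1.569, 0.0, -1.484]
ft_force: [5.4, 1.0, -2.2]
finger_gap: 38.7
```

play_rows([
  [255,[0,0.0005,-0.001],[0,0,0]],
  [255,[0,0.001,-0.0015],[0,0,0]],
])

```text
time: 54.6
tcp_pos: [504.6, -225.8, 211.3]
eef_rot: [-1.567, -0.0, -1.484]
ft_force: [6.5, 2.8, 0.3]
finger_gap: 38.8
```

play_rows([
  [255,[0,0.001,-0.0005],[-0.001,0,0]],
  [255,[0,0.0015,-0.0005],[-0.001,0,0]],
  [80,[0,0.001,0],[-0.001,0,0]],
  [80,[0,0.001,0],[-0.001,0,0]],
  [80,[0,0.001,0],[-0.001,0,0]],
  [80,[0,-0.01,0],[-0.001,0,0]],
  [80,[0,-0.04,0],[-0.001,0,0]],
  [80,[0,-0.06,0],[-0.001,0,0]],
])

```text
time: 55.4
tcp_pos: [504.4, -226.0, 273.3]
eef_rot: [-1.567, -0.001, -1.484]
ft_force: [0.7, -1.0, 0.5]
finger_gap: 58.2
```

Run:
```python
from look import *
to([404.3,-269,175.8],-1.484)
```

```text
t 55.4 tcp [ 504.4 -226.   273.3] eul [-1.567e+00 -1.000e-03 -1.484e+00] gap 58.2 F [ 0.7 -1.   0.5]
delta [0.0342, -0.0578, -0.1033] [-0.0035, -0.0003, 0.0007]
```

play_rows([
  [60,[0.012,-0.03,-0.035],[-0.003,0,0]],
  [60,[0.025,-0.05,-0.07],[-0.003,0,0]],
  [60,[0.034,-0.058,-0.1],[-0.003,0,0]],
  [60,[0.034,-0.058,-0.103],[-0.003,0,0]],
  [60,[0.034,-0.058,-0.103],[-0.003,0,0]],
])

```text
time: 55.9
tcp_pos: [404.1, -269.1, 331.9]
eef_rot: [-1.569, -0.002, -1.486]
ft_force: [-0.0, -0.2, 0.5]
finger_gap: 65.3
```

```bash
python3 tiles.py w30 >/dev/null
cat > chk.py <<'E'
from look import *
f=sys.argv[1]
m=np.load(f+'.npy',allow_pickle=True).item(); im=load(f); H=hsv(im); h,s,v=H[...,0],H[...,1],H[...,2]
cv2.imwrite(f'pics/{f}c.png',cv2.resize(im[20:240,160:480],None,fx=2.4,fy=2.4,interpolation=0))
for c in blobs(((h<6)|(h>174))&(s>150)&(v>60),500):
    r=rect(m,c,54); print('rib',r); C=r[:2]
    a=np.radians(r[4]); ex=np.array([np.cos(a),np.sin(a)]);ey=np.array([-ex[1],ex[0]])
for c in blobs((s<45)&(v>205),300,20000):
    r=rect(m,c,42)
    if 30<r[2]<50 and 30<r[3]<50: print(r,((r[:2]-C)@np.c_[ex,ey]).round(1))
to([634,266,310],-1.557)
E
python3 chk.py w30
```

```text
rib [ 482.3 -268.5   11.6  148.6    5.3]
[ 460.  -310.6   37.7   38.8    4.8] [-26.1 -39.9]
[ 452.9 -231.    38.4   39.1    4.8] [-25.8  40.1]
[ 512.  -306.5   38.1   39.3    4.9] [ 26.1 -40.6]
[ 504.8 -226.4   38.7   39.1    4.8] [26.3 39.8]
t 55.95 tcp [ 404.6 -268.7  331.4] eul [-1.570e+00 -1.000e-03 -1.485e+00] gap 65.6 F [ 1.5 -0.3  0.3]
delta [-0.513, -0.1338, 0.2745] [-0.0013, 0.0719, 0.001]
```

View pics/w30c.png

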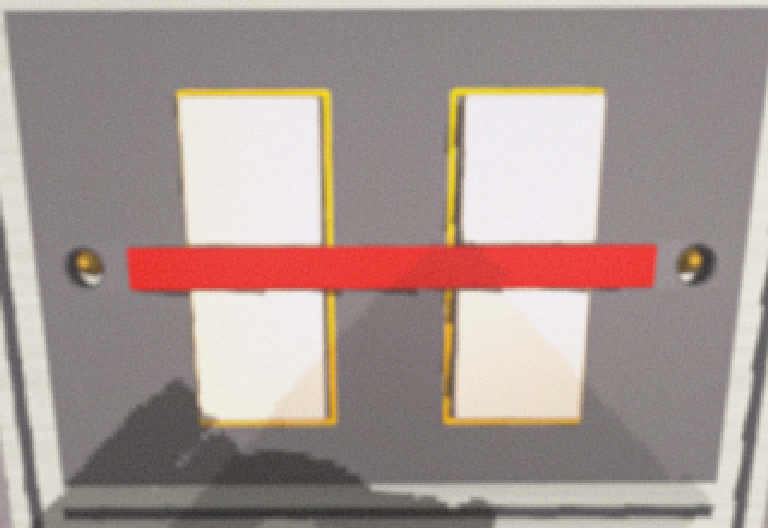

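play_rows([
  [0,[-0.03,-0.04,0.015],[0,0.02,0]],
  [0,[-0.065,-0.08,0.035],[0,0.03,0]],
  [0,[-0.1,-0.11,0.055],[0,0.04,0]],
  [0,[-0.14,-0.134,0.075],[0,0.05,0]],
  [0,[-0.18,-0.134,0.096],[0,0.06,0]],
  [0,[-0.22,-0.134,0.118],[0,0.072,0]],
  [0,[-0.26,-0.134,0.14],[0,0.072,0]],
  [0,[-0.3,-0.134,0.161],[0,0.072,0]],
])

```text
time: 56.75
tcp_pos: [540.0, 47.4, 464.7]
eef_rot: [-1.57, -0.001, -1.555]
ft_force: [-0.6, -0.1, -0.1]
finger_gap: 85.2
```

play_rows([
  [0,[-0.035,0,0.016],[0,0,0]],
  [0,[-0.075,0,0.034],[0,0,0]],
  [0,[-0.115,0,0.052],[0,0,0]],
  [0,[-0.155,0,0.07],[0,0,0]],
  [0,[-0.19,0,0.086],[0,0,0]],
  [0,[-0.21,0,0.094],[0,0,0]],
  [0,[-0.217,0,0.098],[0,0,0]],
  [0,[-0.217,0,0.098],[0,0,0]],
])

```text
time: 57.55
tcp_pos: [634.7, 267.4, 463.1]
eef_rot: [-1.572, -0.001, -1.553]
ft_force: [0.1, -0.7, -0.0]
finger_gap: 85.1
```

Run:
```python
from look import *
m=camera_model('wrist'); snap('wrist','w31'); im=load('w31'); H=hsv(im); h,s,v=H[...,0],H[...,1],H[...,2]
for c in blobs((h>3)&(h<18)&(s>170)&(v>90)&(np.abs(np.arange(640)-320)<60)[None,:],100):
    if c[:,1].max()<300: print(c.min(0),c.max(0),rect(m,c,243),rect(m,c,231))
to([634.5,265,233],-1.557)
```

```text
[299 251] [337 274] [639.4 265.   14.5  22.5   1. ] [634.5 264.8  15.4  23.9   1. ]
t 57.6 tcp [634.6 266.2 463.6] eul [-1.572e+00 -1.000e-03 -1.554e+00] gap 85.5 F [-0.7  0.5 -0.1]
delta [0.0011, 0.0756, -0.0001] [0.0008, 0.0025, 0.0014]
```

play_rows([
  [0,[0.001,0.025,0],[0.001,0.0025,0]],
  [0,[0.001,0.05,0],[0.001,0.0025,0]],
  [0,[0.001,0.068,0],[0.001,0.0025,0]],
  [0,[0.001,0.075,0],[0.001,0.0025,0]],
  [0,[0.001,0.075,0],[0.001,0.0025,0]],
  [255,[0.001,0.075,0],[0.001,0.0025,0]],
  [255,[0.001,0.075,0],[0.001,0.0025,0]],
  [255,[0.001,0.075,0],[0.001,0.0025,0]],
], newtons=30)

```text
time: 58.4
tcp_pos: [634.9, 265.1, 390.2]
eef_rot: [-1.568, -0.001, -1.557]
ft_force: [0.1, -0.1, -0.2]
finger_gap: 43.9
```

play_rows([
  [255,[0,0,0],[0,0,0]],
  [255,[0,0,0],[0,0,0]],
  [255,[0,0,0],[0,0,0]],
  [255,[0,0,0],[0,0,0]],
])

```text
time: 58.8
tcp_pos: [634.9, 265.6, 391.3]
eef_rot: [-1.567, 0.0, -1.557]
ft_force: [-0.4, 3.9, 4.8]
finger_gap: 23.1
```

```bash
sed -i 's/r=200\./pass/' arc.py; python3 arc.py; python3 -c "
from look import *
snap('side','s31')
im=load('s31');cv2.imwrite('pics/s31c.png',cv2.resize(im[290:480,240:470],None,fx=3,fy=3))"
```

```text
[634.9 265.6 391.3] [-1.56688567e+00  3.97666185e-04 -1.55653295e+00] 23.080387163852148 [-0.41016296  3.88466005  4.84046696]
199.27342750195388 1.8553894248046325
1.79 y -3.4 z -13.5
1.72 y -5.9 z -27.2
1.65 y -7.5 z -41.1
1.58 y -8.0 z -55.0
1.51 y -7.6 z -69.0
1.44 y -6.2 z -82.9
1.37 y -3.8 z -96.6
1.3 y -0.5 z -110.1
```

View pics/s31c.png

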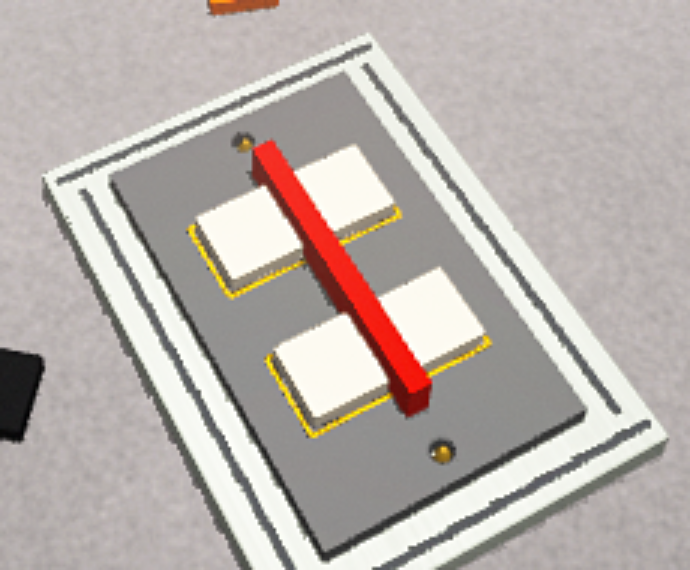

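All four tiles are in place. Swing the lid shut.

play_rows([
  [255,[0,-0.0034,-0.0136],[0,0,0]],
  [255,[0,-0.0059,-0.0275],[0,0,0]],
  [255,[0,-0.0074,-0.0414],[0,0,0]],
  [255,[0,-0.0079,-0.0554],[0,0,0]],
  [255,[0,-0.0074,-0.0695],[0,0,0]],
  [255,[0,-0.006,-0.0834],[0,0,0]],
  [255,[0,-0.0035,-0.0968],[0,0,0]],
  [255,[0,-0.0003,-0.11],[0,0,0]],
])

```text
time: 59.65
tcp_pos: [524.9, 264.0, 392.0]
eef_rot: [-1.564, 0.001, -1.557]
ft_force: [1.8, 2.0, 3.1]
finger_gap: 23.1
```

play_rows([
  [255,[0,0.005,-0.0129],[-0.004,0,0]],
  [255,[0,0.0105,-0.0258],[-0.006,0,0]],
  [255,[0,0.017,-0.0384],[-0.008,0,0]],
  [255,[0,0.024,-0.0505],[-0.008,0,0]],
  [255,[0,0.032,-0.0621],[-0.008,0,0]],
  [255,[0,0.0408,-0.0731],[-0.008,0,0]],
  [255,[0,0.0502,-0.0835],[-0.008,0,0]],
  [255,[0,0.0603,-0.0932],[-0.008,0,0]],
])

```text
time: 60.45
tcp_pos: [431.6, 262.7, 331.4]
eef_rot: [-1.572, 0.001, -1.557]
ft_force: [-2.9, 1.3, 2.9]
finger_gap: 23.5
```

```bash
python3 arc.py
```

```text
[431.6 262.7 331.4] [-1.57192702e+00  7.76895680e-04 -1.55664826e+00] 23.481050846072847 [-2.8689635   1.25784911  2.94609029]
197.4748780995423 0.7279442322350366
0.66 y 10.6 z -8.8
0.59 y 21.9 z -16.9
0.52 y 33.6 z -24.2
0.45 y 45.9 z -30.6
0.38 y 58.5 z -36.1
0.31 y 71.5 z -40.8
0.24 y 84.8 z -44.5
0.17 y 98.4 z -47.3
```

play_rows([
  [255,[0,0.0106,-0.0088],[0,0,0]],
  [255,[0,0.0219,-0.0169],[0,0,0]],
  [255,[0,0.0336,-0.0242],[0,0,0]],
  [255,[0,0.0459,-0.0306],[0,0,0]],
  [255,[0,0.0585,-0.0361],[0,0,0]],
  [255,[0,0.0715,-0.0408],[0,0,0]],
  [255,[0,0.0848,-0.0445],[0,0,0]],
  [255,[0,0.098,-0.0473],[0,0,0]],
])

```text
time: 61.25
tcp_pos: [383.7, 262.0, 232.1]
eef_rot: [-1.572, 0.001, -1.557]
ft_force: [-0.2, 1.8, 1.3]
finger_gap: 23.2
```

```bash
python3 arc.py
```

```text
[383.7 262.  232.1] [-1.57237815e+00  5.31499143e-04 -1.55662949e+00] 23.163073124190294 [-0.21255565  1.8160371   1.32684525]
197.87120311858442 0.16286897575003695
0.09 y 13.7 z -1.8
0.02 y 27.6 z -2.6
-0.05 y 41.4 z -2.4
-0.12 y 55.2 z -1.3
-0.19 y 68.9 z 0.8
-0.26 y 82.4 z 3.9
-0.33 y 95.7 z 7.9
-0.4 y 108.6 z 12.8
```

play_rows([
  [255,[0,0.005,-0.0007],[0,0,0]],
  [255,[0,0.01,-0.0013],[0,0,0]],
  [255,[0,0.014,-0.0018],[0,0,0]],
  [255,[0,0.017,-0.002],[0,0,0]],
])

```text
time: 61.65
tcp_pos: [381.6, 262.0, 214.8]
eef_rot: [-1.573, 0.0, -1.557]
ft_force: [-3.2, 2.2, 0.4]
finger_gap: 23.3
```

play_rows([
  [255,[0,0.001,0],[0,0,0]],
  [255,[0,0.002,0],[0,0,0]],
  [255,[0,0.003,0],[0,0,0]],
])

```text
time: 61.95
tcp_pos: [381.5, 262.0, 211.8]
eef_rot: [-1.573, 0.0, -1.557]
ft_force: [-3.4, 2.9, 0.2]
finger_gap: 23.5
```

Release, then let any remaining angle sink.

play_rows([
  [0,[0,0,0],[0,0,0]],
  [0,[0,0,0],[0,0,0]],
  [0,[0,0,0],[0,0,0]],
  [0,[0,0,0],[0,0,0]],
  [0,[0,0,0],[0,0,0]],
  [0,[0,-0.03,0],[0,0,0]],
  [0,[0,-0.07,0],[0,0,0]],
  [0,[0,-0.11,0],[0,0,0]],
])

```text
time: 62.75
tcp_pos: [381.4, 261.7, 322.6]
eef_rot: [-1.575, -0.0, -1.557]
ft_force: [1.4, 0.3, -0.2]
finger_gap: 85.1
```

play_rows([
  [0,[0,-0.05,0],[0,0,0]],
  [0,[0,-0.1,0],[0,0,0]],
  [0,[0,-0.14,0],[0,0,0]],
  [0,[0,-0.14,0],[0,0,0]],
  [0,[0,-0.14,0],[0,0,0]],
  [0,[0,-0.14,0],[0,0,0]],
])

```text
time: 63.35
tcp_pos: [381.7, 261.6, 461.2]
eef_rot: [-1.577, -0.001, -1.557]
ft_force: [0.0, -0.4, -0.2]
finger_gap: 85.5
```

Run:
```python
from look import *
snap('side','s40');snap('scene','c40')
for n,f in (('side','s40'),('scene','c40')):
    m=camera_model(n); H=hsv(load(f)); h,s,v=H[...,0],H[...,1],H[...,2]
    for c in blobs((h>105)&(h<125)&(s>150)&(v>100),1500): print(n,c.mean(0).round(),rect(m,c,69))
print(read_state()['tcp_pos'])
```

```text
side [246. 164.] [492.9 258.4 166.3 252.6   0.9]
scene [433. 222.] [497.9 262.1 161.9 246.4   0.9]
[381.6776004  261.57084214 460.62112287]
```

View pics/s40.png

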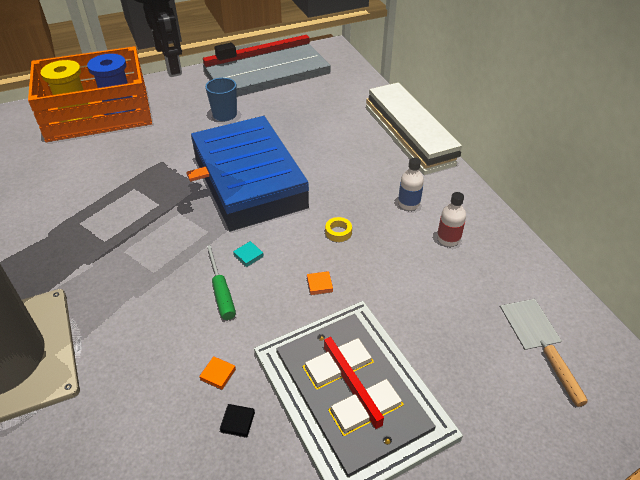

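View pics/c40.png

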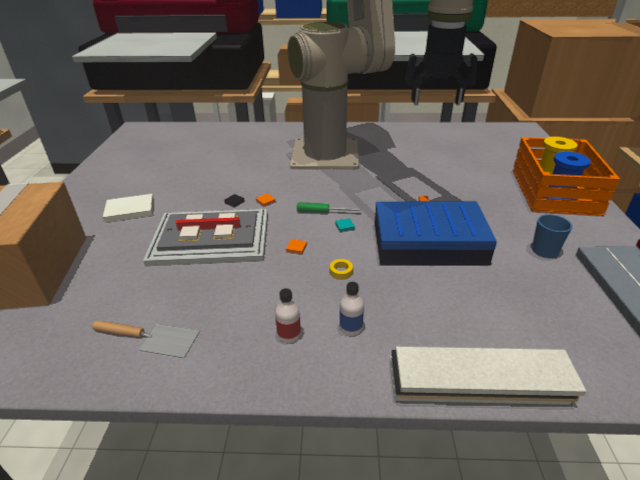

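```bash
python3 -c "
from look import *
print(read_state()['ft_force'].round(1)); print(sign_off())"
```

```text
[-0.8  0.2 -0.6]
the job is handed in; nothing more can be done
None
```

The job is handed in at about 63 s, with the whole task done in the order asked.

- **What I did:** I swung the lid back to its stop, where it stayed by itself. I lifted the plate out by its rib, seated it over both pins and pressed it down. All four tiles then went on, each pushed against the rib, and I shut the empty case.
- **Knocked tile:** After I had begun shutting the lid, one placed tile was knocked aside. I swung the lid fully back, put that tile back against the rib, and shut the case again.

**Last checks:**
- **Tiles:** They measured 25.8 to 26.3 mm from the rib's centre line (26 wanted) and 39.8 to 40.6 mm along it (40 wanted). Their angles were within about 0.5° of the rib, and no gaps showed.
- **Plate:** Both pins showed in the plate's holes. I judged it flush from the tool height at seating (about 206.5 mm, as worked out) and the final picture; I did not measure the flushness again at the end.
- **Lid:** Its outline in both fixed cameras matched the shut outline from the start.
- **Bystanders:** The bottles were standing, the tape roll looked unmoved, and the robot was clear of everything.

**One disagreement:** the two overhead checks put the rib 3 mm apart in x (485.3, then 482.3). That matches the plate shifting within its clearance on the pins when the last tile was pushed, plus some motion of the wrist camera. The tiles kept their places relative to the rib.

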